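# Lock the pantry chest and put the key away

## Robot

A 6-joint arm with a two-finger parallel gripper is mounted at the origin on the work surface. World frame = base frame: x ahead of the robot, y to its left, z up, the work surface at z = 0. Lengths are in mm, angles in rad, forces in N, time in s.
With the tool pointing down it reaches from about 350 to 775 mm from the base axis. Payload 5.5 kg.
Tool frame: the origin (TCP) lies where the fingers leave the gripper's body, on its centre line; the fingertips stand 73 mm ahead of it and the grasp point (between the pads) lies 54 mm ahead of it; z points along the fingers, y is the line along which they close (so a half turn about z gives the same grasp; the last joint's range is limited). The gripper opens to 85 mm and grips with 20 to 120 N. Pads are 22 mm wide; open, the fingers measure 114 mm over their backs; the gripper's body (76 mm by 85 mm) begins 54 mm behind the grasp point. The pads swing forward as they close: fully open they stand 13 mm farther back than shut.
Start: joints at [-1.409, 0.313, 0.046, 1.304, 0, 1.431], TCP at [170.907, -549.049, 303.923] pointing down, gripper open.
Joint ranges: [-2.76, 2.76], [-0.86, 1.69], [-1.03, 1.26], [-2.2, 2.34], [-1.47, 1.5], [-3.14, 3.14]. Speed limits (rad/s): [2.57, 2.57, 3.14, 3.14, 3.14, 3.14].

## Interface

Orientations are given as a unit quaternion [w, x, y, z].
In Python, from rig import bot gives the robot as it stands.
- The arm moves only by the tool play_rows, never from a script. Its argument "motion" is a list of rows, each a list of 3 entries, a list of its own where there are three numbers: the shift along the world's x, y, z in cm, then the turn, a rotation vector about the world's x, y, z in rad, then the opening, from 0 (shut) to 1 (fully open). In form: [[[dx, dy, dz], [ax, ay, az], fingers], ...]. A call has 1 to 12 rows; each row is the pose to reach, as a shift and turn from the pose commanded when the call began; what a row does not reach only later rows make up. A row lasts 1/12 s, in which the tool goes at most 41.7 mm and 7.16 degrees, less where a joint would pass 70% of its speed; a pose out of reach is approached as far as the arm can. A call with a gripper value outside its range is refused whole. The fingers move at their own pace and stop on an object; "force" is the grip in N (left out, the last holds). Time passes only in rows, so rows that repeat a pose let the fingers close. It gives the time, the measured TCP pose, the force, the opening and the grip force at its end, in the units of the state.
- bot.get_obs(): the state, without advancing time (a new reading comes with each control period).
- bot.get_image(name): name is "side" or "top" or "wrist"; returns a dict with "color" (400x640x3 uint8, red, green, blue), "z_map" (400x640 float32, mm along the optical axis (not along the pixel's ray), 0 where there is no reading), "fx", "fy", "cx", "cy" (pixels), "dist_coeffs" ([k1, k2, p1, p2, k3] as OpenCV has them; the pictures are not rectified), "rvec" (rotation vector, rad) and "tvec" (3), from world to camera coordinates, as OpenCV has them; the wrist camera has in their place "tool_from_camera" (4x4, takes a point from camera to tool coordinates, whose origin is the TCP and whose axes are the flange's). Camera axes: x right, y down, z forward; pixel columns grow to the right and rows downward; lengths in mm; the calibration is good to about 2 mm. A picture is of the moment at which its call begins: read the wrist's pose just before it.
- bot.sign_off(): hands the job in; it is judged then, once.
Trained networks look in a picture, given as the dict that the camera call returned (one of the last four; its "shot" number tells which), for a name from the list of things; names that differ only in an ending like _2 or _b are one class to them, and where a whole thing is asked for, a point or a joint stands for the part that bears it (a point fixed in the world has none). Each returns a list of dicts, best first, with "score" (0 to 1); they miss things now and then, are a little off and sometimes report something else, mostly with a low value. They report only what shows in the picture. A call takes as long as a camera call.
- bot.recognise(thing, picture): "position" ([x, y, z] in mm, in world coordinates, good to about 4 mm: the middle of the surface that is visible of it).
- bot.silhouettes(thing, picture): "mask" (400x640 bool, what is visible of it).
- bot.mark_of(thing, picture): "position" ([x, y, z] in mm, in world coordinates, good to about 4 mm: a listed point, or the origin of a listed thing).
The state is a dict: "time_s": time; "q": joint angles; "joint_velocities": joint speeds; "effort": joint torques, N m; "tcp_pos": TCP position; "tcp_rot": TCP orientation; "wrist_force": force on the tool from outside, world axes, zero at the start; "moment": the same for the moment, N m; "opening": opening from 0.0 (shut) to 1.0 (fully open); "finger_force": force on a finger pad.
Only numpy, scipy, OpenCV 4.12 (cv2) and the standard library are available. Lean on these libraries where they do the work, as an engineer would, in place of code of your own. Each camera call takes 0.05 s, during which the arm holds its last target. There are 200 camera calls.

## Task

The door of the sloping-front pantry chest is shut but not locked. Take the red-headed key from its wooden stand, push it fully home in the brass lock, turn it clockwise until it comes up against its stop so that the bolt shoots out, then turn it back home, draw it out and leave it lying in the blue dish. Do not force the lock or lean on the chest, and leave the jars and vase as they stand.

Things in the scene. Friction and masses are not known exactly. Their poses are not given: they have to be found in the camera images.
- chest: fixed wooden chest 220 x 220 mm, front towards the robot at yaw 0; origin under its centre, x to its back, z up. Front edge 50 mm high; from there the front slopes up at 30 deg to 154 mm at the back. A door lies in the slope (shut; it does not open) and carries the lock.
- lock: rim lock on the slope, case 64 (x) x 80 (y) x 32 mm (z), brass front plate. Origin: centre of the keyhole's mouth, on the plate's front face. z points straight out of the plate (30 deg from vertical, leaning towards the robot), x up the slope, y left. Keyhole: a 10 x 10 mm square about the origin for the shaft and, from it to x = -15 mm (down the slope), a slot 7 mm wide for the bit.
- lock_inside (a point): point on the lock's axis 12 mm below the keyhole's mouth, axes as the lock's. Behind the 6 mm plate is a cavity where a fork takes the bit; away from home the bit is caught behind the plate, so the key comes out only at home.
- cylinder (a joint): angle of the lock's cylinder (rad), 0 at home, growing as the key is turned clockwise seen from outside; firm stop at about 60 to 65 deg, to be felt. A weak spring (0.03 N m) and the bolt resist it. The bit has up to 0.15 rad of play in the fork.
- bolt (a joint): how far the bolt is out (m); begins at 0 to 0.002. Turning the cylinder to its stop drives it out to about 0.018 against a drag of about 2 N; it stays out when the key is turned back. Bolt: 11 x 8 mm steel, out of the case's +y side towards a steel staple on the chest.
- key: loose key, 40 to 85 g, 70 mm long. Origin: on its axis, underside of the collar, which rests on the lock's plate when the key is home. z along the axis to the head; the bit stands out to -x: 5 mm thick (y), from the axis to x = -13 mm, z -17 to -7 mm. Shaft 8 mm thick, round end 24 mm below the origin; collar 18 mm across, 5 mm thick.
- key_grip (a point): centre of the key's red head, a rounded block 28 (x) x 9 (y) x 26 mm (z), flat faces to the key's +y and -y, 32 mm above the key's origin; close the fingers along the key's y. Even in a firm grip the key yields by some 0.3 rad when it is turned, so the hand has to go farther than the key
- key_tip (a point): round end of the key's shaft, 24 mm below the key's origin
- stand: fixed dark wooden block 60 x 60 x 50 mm in which the key stands upright, collar on its top face (z = 50 mm), head up; the key's axis is its origin (the block reaches from x = -35 to +25 mm). Its well is about 1.2 mm wider than the shaft each side
- dish: fixed blue square dish 150 x 150 mm, rim 25 mm high, walls and floor 6 mm thick; origin under its centre
- jar_lentils: loose glass jar with a lid, leave alone; origin under its centre; orange contents, 52 mm across, 75 mm high
- jar_peas: loose glass jar with a lid, leave alone; origin under its centre; light green contents, 68 mm across, 110 mm high
- jar_beans: loose glass jar with a lid, leave alone; origin under its centre; dark red contents, black lid, 72 mm across, 120 mm high
- jar_oats: loose glass jar with a lid, leave alone; origin under its centre; pale contents, 90 mm across, 170 mm high
- vase: loose dark blue vase, leave alone; 74 mm across, 160 mm high, origin under its centre
- jar_salt: loose glass jar with a lid, leave alone; origin under its centre; white contents, white lid, 48 mm across, 65 mm high

How it is judged (in metres and radians):
On the way, in this order (a step that is already met when the one before it is completed fails the run):
1. the key is fully home in the lock (z of key_tip in the frame of lock below -0.02 m and x of key_tip in the frame of lock between -0.004 and 0.004 m and y of key_tip in the frame of lock between -0.004 and 0.004 m and angle between the z axis of key and the z axis of lock, either way round below 0.2 rad and value of joint cylinder below 0.2 rad), for 0.1 s.
2. the key has turned the cylinder to its stop and shot the bolt (z of key_tip in the frame of lock below -0.02 m and x of key_tip in the frame of lock between -0.004 and 0.004 m and y of key_tip in the frame of lock between -0.004 and 0.004 m and angle between the z axis of key and the z axis of lock, either way round below 0.2 rad and value of joint cylinder above 1.02 rad and value of joint bolt above 0.016 m), for 0.1 s.
3. the key, still in the lock, has brought the cylinder back home (all of step 1 and value of joint bolt above 0.016 m), for 0.1 s.
4. the key is drawn out of the lock (z of key_tip in the frame of lock above 0.005 m), for 0.1 s.
At the end, for the whole second after the job is handed in: The bolt is out by more than 16 mm, the cylinder is within 0.2 rad of home, and the key lies at rest in the dish: its collar within 69 mm of the dish's centre along both of the dish's sides and 8 to 35 mm above the dish's underside, its axis more than 0.9 rad from upright (value of joint bolt above 0.016 m and value of joint cylinder below 0.2 rad and x of key in the frame of dish between -0.069 and 0.069 m and y of key in the frame of dish between -0.069 and 0.069 m and z of key in the frame of dish between 0.008 and 0.035 m and angle between key's own z axis and vertical above 0.9 rad and linear speed of key below 0.02 m/s); the robot touches nothing.
It fails at once if the lock or chest is forced: more than 60 N between the key and the lock and chest (contact force between key and chest above 60 N).
It fails at once if the gripper or arm presses on the chest or lock with more than 25 N (contact force between any of the fingers, the arm and chest above 25 N).
It fails at once if a jar or the vase is moved by more than 20 mm (distance of any of jar_lentils, jar_peas, jar_beans, jar_oats, vase, jar_salt from where it was at the start of the episode above 0.02 m).
It fails at once if a jar or the vase is tipped by more than 0.3 rad (angle between any of jar_lentils, jar_peas, jar_beans, jar_oats, vase, jar_salt's own z axis and vertical above 0.3 rad).
It also fails if it takes over 58 s, if anything falls off the work surface, if the arm or the gripper's body presses on something with over 40 N, if the wrist force passes 120 N, or if a joint passes its speed limit or range.

## Working session

There is one attempt and no reset: what is moved stays moved. The work goes in short steps, Python scripts to look and compute and a tool call to move; the robot and the scene stay as the last step left them, time stands still between calls to the robot, and variables do not carry over. Pictures are saved under pics/ and viewed, at most 10 in all, crops included, and the job is handed in when it is done.

Besides the shell and the picture viewer there is one more tool, called after "Call:" as name([rows], argument=value, ...), one row to a line, values as JSON. play_rows: Moves the arm, as the interface text tells. Its arguments: {"type":"object","properties":{"motion":{"type":"array"},"force":{"type":"number"}},"required":["motion"]}

```bash
ls; mkdir -p pics
cat > h.py <<'E'
import numpy as np, cv2
from scipy.spatial.transform import Rotation as R
from rig import bot
THINGS="chest lock key stand dish jar_lentils jar_peas jar_beans jar_oats vase jar_salt".split()
def quat(o):
    w,x,y,z=o["tcp_rot"]; return R.from_quat([x,y,z,w])
def save(im,n): cv2.imwrite(f"pics/{n}.png",im["color"][:,:,::-1])
def cam_T(im,o):
    "camera->world R,t"
    if "rvec" in im:
        Rm=cv2.Rodrigues(np.array(im["rvec"],float))[0]; t=np.array(im["tvec"],float).ravel()
        return Rm.T,-Rm.T@t
    T=np.array(im["tool_from_camera"]); q=quat(o).as_matrix()
    return q@T[:3,:3], q@T[:3,3]+np.array(o["tcp_pos"])
def K(im): return np.array([[im["fx"],0,im["cx"]],[0,im["fy"],im["cy"]],[0,0,1.]])
def cloud(im,o,mask):
    "world points of masked pixels"
    v,u=np.nonzero(mask&(im["z_map"]>0)); z=im["z_map"][v,u]
    p=cv2.undistortPoints(np.stack([u,v],1).astype(float)[:,None],K(im),np.array(im["dist_coeffs"],float))[:,0]
    Rm,t=cam_T(im,o); return np.c_[p*z[:,None],z]@Rm.T+t
def proj(im,o,P):
    Rm,t=cam_T(im,o); c=(np.atleast_2d(P)-t)@Rm
    return cv2.projectPoints(c,np.zeros(3),np.zeros(3),K(im),np.array(im["dist_coeffs"],float))[0][:,0]
E
python3 - <<'E'
from h import *
o=bot.get_obs(); print(o)
for n in ("top","side"):
    im=bot.get_image(n); save(im,n+"0"); print(n,cam_T(im,o)[1].round())
    for t in THINGS+["key_grip","key_tip","lock_inside"]:
        print(t,[(round(d["score"],2),np.round(d["position"],1).tolist()) for d in bot.mark_of(t,im)[:2]])
E
```

```text
pics
{'time_s': 0.0, 'q': array([-1.40860032e+00,  3.14003998e-01,  4.49401304e-02,  1.30363562e+00,
        5.61767878e-06,  1.43118836e+00]), 'joint_velocities': array([0.00018933, 0.00060965, 0.00081932, 0.00061417, 0.00042551,
       0.00040767]), 'effort': array([-3.06259069e-03, -4.80624604e+01,  2.98534226e+01,  1.94665196e-02,
       -2.65806166e-04, -1.05418820e-05]), 'tcp_pos': array([ 170.83582116, -548.6076385 ,  302.99084582]), 'tcp_rot': array([-9.51549491e-04,  9.88635438e-01,  1.50329855e-01, -7.93825877e-06]), 'wrist_force': array([0.15995344, 0.16201214, 0.47831371]), 'moment': array([-0.03447585, -0.02411449,  0.04860718]), 'finger_force': 0.0, 'opening': 0.9982890096185021}
top [ 403.   17. 1190.]
chest [(0.89, [614.1, -34.6, -2.9])]
lock [(0.97, [563.1, -44.5, 126.6]), (0.29, [516.9, 335.9, 50.0])]
key [(0.62, [512.3, 335.3, 49.4])]
stand [(0.76, [517.2, 332.2, 2.4]), (0.47, [393.5, -176.4, 0.9])]
dish [(0.55, [498.7, -316.7, -1.4])]
jar_lentils [(0.81, [403.9, 170.3, -2.1])]
jar_peas [(0.77, [667.9, 349.5, 1.3])]
jar_beans [(0.78, [677.8, -345.1, 0.6]), (0.56, [
[... 362 characters left out ...]
8.8, 113.2])]
side [269. 818. 836.]
chest [(0.8, [612.0, -30.1, 0.6])]
lock [(0.72, [564.5, -45.4, 121.7]), (0.42, [516.6, 336.5, 53.1])]
key [(0.52, [511.8, 337.4, 50.3])]
stand [(0.98, [513.6, 337.5, -1.1])]
dish [(0.98, [503.1, -319.2, 0.3])]
jar_lentils [(0.78, [405.4, 173.6, -1.5]), (0.65, [743.1, 230.2, 2.3])]
jar_peas [(0.95, [669.9, 350.7, 0.7])]
jar_beans [(0.77, [674.6, -340.8, -4.7])]
jar_oats []
vase [(0.76, [746.8, 230.2, -1.0]), (0.47, [405.9, 176.9, -1.1])]
jar_salt [(0.82, [399.1, -177.3, -0.6])]
key_grip [(0.71, [516.6, 339.1, 82.2]), (0.49, [676.5, -341.2, -0.1])]
key_tip [(0.7, [517.8, 338.3, 26.5]), (0.68, [745.5, 228.8, -1.8])]
lock_inside [(0.57, [569.1, -40.7, 109.1])]
```

View pics/top0.png

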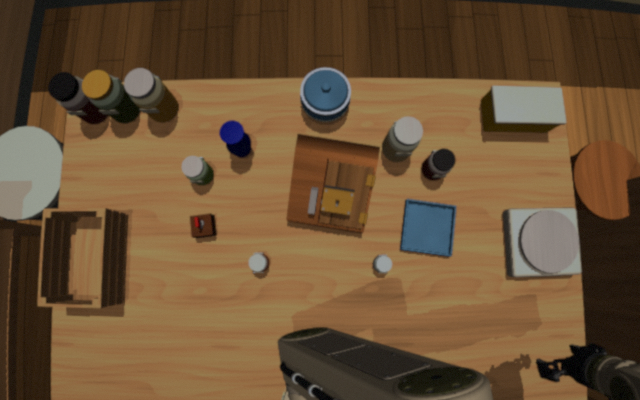

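View pics/side0.png

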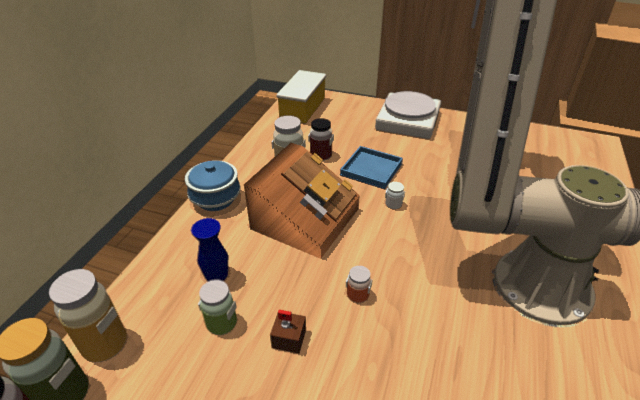

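The overhead view shows the stand and key at (203,225), the lock plate at (338,201) with the chest turned slightly, and the dish at (428,228). The side view agrees, with the stand at (289,330) and the lock at (324,187). Next I move the wrist camera over the lock.

Call:
play_rows([
  [[13, 25, 3], [0, 0, 1.38], 1],
  [[13, 25, 3], [0, 0, 1.38], 1],
  [[13, 25, 3], [0, 0, 1.38], 1],
  [[13, 25, 3], [0, 0, 1.38], 1],
  [[13, 25, 3], [0, 0, 1.38], 1],
  [[13, 25, 3], [0, 0, 1.38], 1],
  [[13, 25, 3], [0, 0, 1.38], 1],
  [[13, 25, 3], [0, 0, 1.38], 1],
  [[13, 25, 3], [0, 0, 1.38], 1],
  [[13, 25, 3], [0, 0, 1.38], 1],
  [[13, 25, 3], [0, 0, 1.38], 1],
  [[13, 25, 3], [0, 0, 1.38], 1],
])

```text
time_s: 2.5
tcp_pos: [301.0, -298.8, 334.1]
tcp_rot: [0.0, 0.665, 0.746, -0.0]
wrist_force: [0.0, 0.6, -0.3]
opening: 1.001
finger_force: 0.0
```

Call:
play_rows([
  [[13, 25, 3], [0, 0, 1.38], 1],
  [[13, 25, 3], [0, 0, 1.38], 1],
  [[13, 25, 3], [0, 0, 1.38], 1],
  [[13, 25, 3], [0, 0, 1.38], 1],
  [[13, 25, 3], [0, 0, 1.38], 1],
  [[13, 25, 3], [0, 0, 1.38], 1],
  [[13, 25, 3], [0, 0, 1.38], 1],
  [[13, 25, 3], [0, 0, 1.38], 1],
  [[13, 25, 3], [0, 0, 1.38], 1],
  [[13, 25, 3], [0, 0, 1.38], 1],
  [[13, 25, 3], [0, 0, 1.38], 1],
  [[13, 25, 3], [0, 0, 1.38], 1],
])

```text
time_s: 3.5
tcp_pos: [431.0, -48.9, 363.9]
tcp_rot: [0.0, 0.04, 0.999, 0.0]
wrist_force: [0.8, -0.3, 0.5]
opening: 1.001
finger_force: 0.0
```

Run:
```python
from h import *
o=bot.get_obs(); print(o["q"].round(3),o["tcp_pos"].round(1),o["tcp_rot"].round(3),o["time_s"])
im=bot.get_image("wrist"); save(im,"w1"); print(np.round(im["tool_from_camera"],2),im["fx"])
for t in ["lock","lock_inside","chest"]:
    print(t,[(round(d["score"],2),np.round(d["position"],1).tolist()) for d in bot.mark_of(t,im)[:2]])
print(proj(im,o,[[564,-45,124]]))
```

```text
[-0.299  0.026 -0.156  1.389  0.    -0.219] [431.  -48.9 363.9] [0.    0.04  0.999 0.   ] 3.5
[[ -0.    -0.96  -0.28  70.74]
 [  1.    -0.    -0.     0.59]
 [  0.    -0.28   0.96 -70.24]
 [  0.     0.     0.     1.  ]] 307.26017600203386
lock [(0.94, [561.8, -44.9, 125.5]), (0.6, [515.2, 339.1, 46.1])]
lock_inside [(0.92, [568.4, -47.9, 110.0])]
chest [(0.84, [614.9, -34.3, 1.5])]
[[335.05354336 293.92709576]]
```

View pics/w1.png

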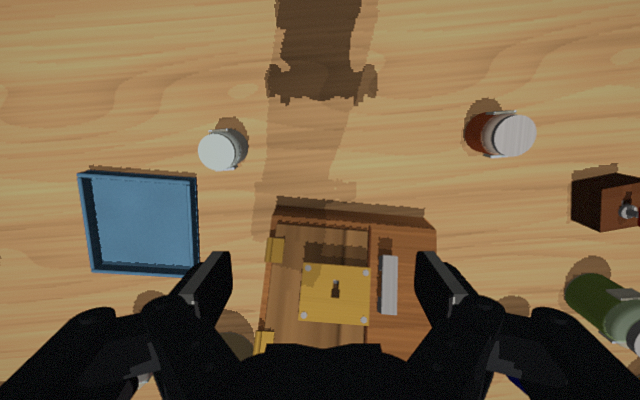

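The wrist view shows the brass plate centred near (335,293), the keyhole at (335,288), the staple to the right at (388,285) and the dish at (140,225). The way is clear, so I measure the plate and plan a close-up along its axis.

```bash
cat >> h.py <<'E'
def lockfit(im,o,show=None):
    m=bot.silhouettes("lock",im)[0]["mask"]
    hsv=cv2.cvtColor(im["color"],cv2.COLOR_RGB2HSV)
    yel=m&(hsv[...,0]>15)&(hsv[...,0]<35)&(hsv[...,1]>120)&(hsv[...,2]>90)
    n,l,st,_=cv2.connectedComponentsWithStats(yel.astype(np.uint8)); k=1+st[1:,4].argmax(); yel=l==k
    P=cloud(im,o,yel)
    c=np.median(P,0)
    for _ in range(8):
        Q=P if _==0 else P[abs((P-c)@nn)<3]
        c=Q.mean(0); nn=np.linalg.svd(Q-c)[2][2]; nn*=np.sign(nn[2])
    # plate pixels onto plane
    Rm,t=cam_T(im,o)
    def toplane(uv):
        p=cv2.undistortPoints(uv.astype(float)[:,None],K(im),np.array(im["dist_coeffs"],float))[:,0]
        d=np.c_[p,np.ones(len(p))]@Rm.T; return t+d*(((c-t)@nn)/(d@nn))[:,None]
    cnt=max(cv2.findContours(yel.astype(np.uint8),0,1)[0],key=cv2.contourArea)[:,0]
    B=toplane(cnt); ex=np.array([1.,0,0]); ex-=nn*(ex@nn); ex/=np.linalg.norm(ex); ey=np.cross(nn,ex)
    rect=cv2.minAreaRect(np.c_[(B-c)@ex,(B-c)@ey].astype(np.float32))
    fill=np.zeros_like(m,np.uint8); cv2.drawContours(fill,[cnt],-1,1,-1); fill=cv2.erode(fill,np.ones((9,9)))
    dark=(fill>0)&(hsv[...,2]<70)
    n2,l2,st2,_=cv2.connectedComponentsWithStats(dark.astype(np.uint8)); k=1+st2[1:,4].argmax()
    v,u=np.nonzero(l2==k); H=toplane(np.stack([u,v],1))
    return c,nn,ex,ey,rect,np.c_[(H-c)@ex,(H-c)@ey],len(Q)
E
python3 - <<'E'
from h import *
o=bot.get_obs(); im=bot.get_image("wrist")
c,n,ex,ey,rect,H,N=lockfit(im,o)
print(c,n,np.degrees(np.arccos(n[2])),rect,H.min(0),H.max(0),H.mean(0),len(H),N)
E
```

```text
Traceback (most recent call last):
  File "h.py", line 25, in lockfit
    m=bot.silhouettes("lock",im)[0]["mask"]
      ~~~~~~~~~~~~~~~~~~~~~~~~~~^^^
IndexError: list index out of range
```

```bash
cat >> h.py <<'E'
def lockR(psi): # lock axes (columns) for chest yaw psi
    return (R.from_euler("z",psi)*R.from_euler("y",-np.pi/6)).as_matrix()
def tool_for(RL): return R.from_matrix(np.c_[-RL[:,0],RL[:,1],-RL[:,2]])
def delta(o,p,Rt):
    return ((np.array(p)-o["tcp_pos"])/10).round(3),(Rt*quat(o).inv()).as_rotvec().round(4)
E
python3 - <<'E'
from h import *
o=bot.get_obs(); RL=lockR(-.1)
print(RL); print(delta(o,np.array([563,-45,125])+150*RL[:,2],tool_for(RL)))
E
```

```text
[[ 0.86169888  0.09983342 -0.49750208]
 [-0.08645827  0.99500417  0.04991671]
 [ 0.5         0.          0.8660254 ]]
(array([  5.751,   1.169, -10.904]), array([-0.0478, -0.5214, -0.0171]))
```

Call:
play_rows([
  [[5.8, 1.2, -10.9], [-0.048, -0.521, -0.017], 1],
  [[5.8, 1.2, -10.9], [-0.048, -0.521, -0.017], 1],
  [[5.8, 1.2, -10.9], [-0.048, -0.521, -0.017], 1],
  [[5.8, 1.2, -10.9], [-0.048, -0.521, -0.017], 1],
  [[5.8, 1.2, -10.9], [-0.048, -0.521, -0.017], 1],
  [[5.8, 1.2, -10.9], [-0.048, -0.521, -0.017], 1],
  [[5.8, 1.2, -10.9], [-0.048, -0.521, -0.017], 1],
  [[5.8, 1.2, -10.9], [-0.048, -0.521, -0.017], 1],
])

```text
time_s: 4.47
tcp_pos: [490.2, -37.7, 257.3]
tcp_rot: [0.259, 0.047, 0.965, -0.014]
wrist_force: [0.1, -0.9, 0.5]
opening: 0.996
finger_force: 0.0
```

Run:
```python
from h import *
o=bot.get_obs(); print(o["q"].round(3),o["tcp_pos"].round(1))
im=bot.get_image("wrist"); save(im,"w2")
print(delta(o,np.array([563,-45,125])+150*lockR(-.1)[:,2],tool_for(lockR(-.1))))
c,n,ex,ey,rect,H,N=lockfit(im,o)
print(c,n,np.degrees(np.arccos(n[2])),rect,H.min(0),H.max(0),H.mean(0),len(H),N)
print([(d["score"],d["position"]) for d in bot.mark_of("lock",im)])
```

```text
[-0.282 -0.149 -0.706  0.497  0.09  -0.161] [490.2 -37.7 257.3]
(array([-0.187,  0.016, -0.241]), array([ 0.0019, -0.    , -0.0014]))
[562.20220563 -45.47903991 122.67667573] [-0.4940705   0.08512655  0.86524437] 30.08937964348748 ((0.7320728302001953, 0.04715728759765625), (80.47798919677734, 65.41472625732422), 78.65839385986328) [-11.99939681  -4.13501347] [5.05588001 5.6222814 ] [-2.35651009  1.38799421] 171 7957
[(0.89, [565.3, -43.6, 122.2])]
```

View pics/w2.png

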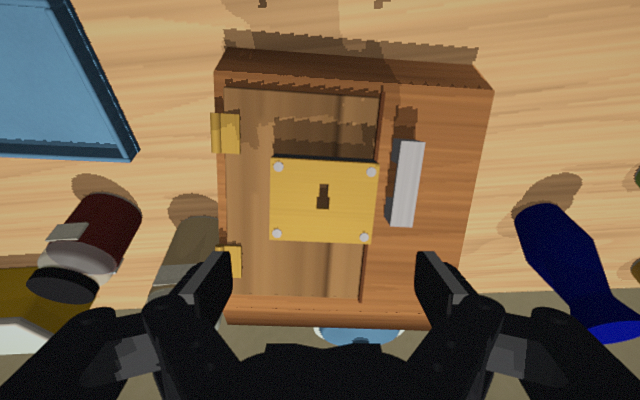

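The close-up shows the plate from (270,157) to (380,243), with the keyhole at (323,196): its square on the uphill side at about (323,203) and its slot above it in the picture (downhill). I fit the known keyhole outline to the plate plane.

```bash
cat >> h.py <<'E'
def keyhole(im,o):
    c,n,ex,ey,rect,H,N=lockfit(im,o)
    a=np.radians(rect[2]); d=ex*np.cos(a)+ey*np.sin(a)
    if rect[1][0]<rect[1][1]: d=np.cross(n,d)
    ly=d*np.sign(d[1]); lx=np.cross(ly,n)
    pc=c+ex*rect[0][0]+ey*rect[0][1]
    s=.25; g=np.arange(-25,25,s); X,Y=np.meshgrid(g,g,indexing="ij")
    W=pc+X[...,None]*lx+Y[...,None]*ly
    uv=proj(im,o,W.reshape(-1,3)).reshape(X.shape+(2,)).astype(np.float32)
    V=cv2.remap(im["color"].max(2),uv[...,0],uv[...,1],cv2.INTER_LINEAR).astype(float)
    th=(np.median(V)+np.percentile(V,.3))/2; D=V<th
    def iou(x,y):
        A=((abs(X-x)<5)&(abs(Y-y)<5))|((X-x>-15)&(X-x<0)&(abs(Y-y)<3.5)); return (A&D).sum()/(A|D).sum()
    best=max((iou(x,y),x,y) for x in np.arange(-8,12.1,.5) for y in np.arange(-6,6.1,.5))
    return pc+best[1]*lx+best[2]*ly,lx,ly,n,best,pc
E
python3 - <<'E'
from h import *
o=bot.get_obs()
im=bot.get_image("wrist")
p,lx,ly,n,b,pc=keyhole(im,o); print(p,b,pc,lx,ly,n,"yaw from ly",np.arctan2(-ly[0],ly[1]),"lx",np.arctan2(lx[1],lx[0]), "n",np.arctan2(-n[1],-n[0]))
im=bot.get_image("top")
for t in ("top","side"):
    im=bot.get_image(t)
    try:
        p,lx,ly,n,b,pc=keyhole(im,o); print(t,p,b,"yaw",np.arctan2(-ly[0],ly[1]),n)
    except Exception as e: print(t,e)
E
```

```text
[563.07420501 -45.04876099 123.13396309] (np.float64(0.9323337178008458), np.float64(0.0), np.float64(0.0)) [563.07420501 -45.04876099 123.13396309] [ 0.85215713 -0.14661998  0.50232539] [ 1.69896966e-01  9.85461662e-01 -5.78391967e-04] [-0.49493761  0.08583644  0.86467847] yaw from ly -0.1707251432795139 lx -0.17038913287697197 n -0.1717207587189607
top [561.64357022 -44.8209394  122.37753626] (np.float64(0.6400608133789434), np.float64(-1.0), np.float64(0.5)) yaw -0.1651802716470825 [-0.49766784  0.08149604  0.86353061]
side [563.38769488 -46.14965499 122.67565074] (np.float64(0.9047438330170778), np.float64(0.0), np.float64(-0.5)) yaw -0.1821114711832267 [-0.48898853  0.08061183  0.86855739]
```

Run:
```python
from h import *
o=bot.get_obs()
print(delta(o,[514,338,285],R.from_matrix(np.diag([-1,1,-1]))))
```

```text
(array([ 2.488, 37.513,  2.997]), array([0.0271, 0.5225, 0.095 ]))
```

Call:
play_rows([
  [[0, 4, 4], [0.027, 0.522, 0.095], 1],
  [[2.5, 37.5, 3], [0.027, 0.522, 0.095], 1],
  [[2.5, 37.5, 3], [0.027, 0.522, 0.095], 1],
  [[2.5, 37.5, 3], [0.027, 0.522, 0.095], 1],
  [[2.5, 37.5, 3], [0.027, 0.522, 0.095], 1],
  [[2.5, 37.5, 3], [0.027, 0.522, 0.095], 1],
  [[2.5, 37.5, 3], [0.027, 0.522, 0.095], 1],
  [[2.5, 37.5, 3], [0.027, 0.522, 0.095], 1],
  [[2.5, 37.5, 3], [0.027, 0.522, 0.095], 1],
  [[2.5, 37.5, 3], [0.027, 0.522, 0.095], 1],
  [[2.5, 37.5, 3], [0.027, 0.522, 0.095], 1],
  [[2.5, 37.5, 3], [0.027, 0.522, 0.095], 1],
])

```text
time_s: 5.97
tcp_pos: [513.6, 339.2, 284.1]
tcp_rot: [-0.0, -0.001, 1.0, -0.0]
wrist_force: [-0.2, -0.3, -0.9]
opening: 1.0
finger_force: 0.0
```

Run:
```python
from h import *
o=bot.get_obs(); print(o["q"].round(3),o["tcp_pos"].round(1),o["tcp_rot"].round(3))
im=bot.get_image("wrist"); save(im,"w3")
for t in ["key","key_grip","stand"]:
    print(t,[(round(d["score"],2),np.round(d["position"],1).tolist()) for d in bot.mark_of(t,im)[:2]])
def rect(P): r=cv2.minAreaRect(P[:,:2].astype(np.float32)); return np.round(r[0],1),np.round(r[1],1),round(r[2],1),np.percentile(P[:,2],[2,50,98]).round(1)
hsv=cv2.cvtColor(im["color"],cv2.COLOR_RGB2HSV)
red=((hsv[...,0]<6)|(hsv[...,0]>174))&(hsv[...,1]>150)&(hsv[...,2]>80)
P=cloud(im,o,red); P=P[np.linalg.norm(P[:,:2]-[514,338],axis=1)<40]
T=P[P[:,2]>np.percentile(P[:,2],90)-3]; print("red",len(P),len(T),rect(P),rect(T),T.mean(0))
S=cloud(im,o,np.ones(red.shape,bool)); S=S[(np.linalg.norm(S[:,:2]-[514,338],axis=1)<60)&(abs(S[:,2]-50)<3)]
S=S[(abs(S[:,:2]-np.median(S[:,:2],0))<45).all(1)]; print("stand",len(S),rect(S))
```

```text
[ 4.540e-01  3.990e-01  1.210e-01  1.294e+00 -1.000e-03  4.510e-01] [513.6 339.2 284.1] [-0.    -0.001  1.    -0.   ]
key [(0.77, [516.1, 334.6, 46.1])]
key_grip []
stand [(0.8, [515.1, 337.8, -3.2])]
red 280 251 (array([516.1, 335.9]), array([26.6,  8.6]), 7.4, array([90.7, 95. , 96.5])) (array([516.4, 335.8]), array([26.1,  8.4]), 7.9, array([93.4, 95.1, 96.5])) [516.15374045 335.94428835  95.00848107]
stand 2965 (array([512., 335.]), array([60.3, 60.1]), 7.1, array([48.9, 50.4, 51.9]))
```

View pics/w3.png

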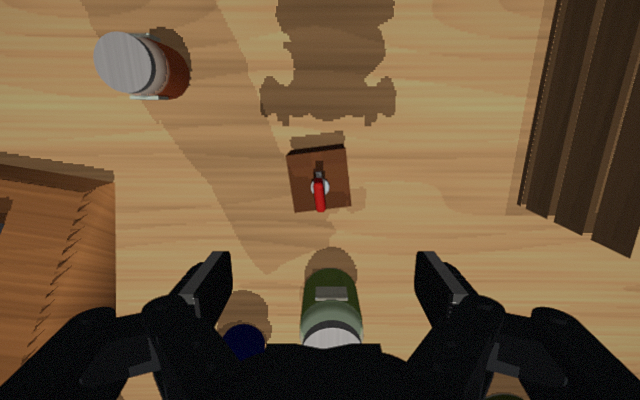

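The view shows the red head on the stand at (320,195) with the bit slot towards the robot at (319,170). The head lies at (516.4, 335.8) with its top at 95 mm and yaw 0.13, and it agrees with the stand fit. Next I grasp it.

Call:
play_rows([
  [[0.3, -0.35, -3], [0, 0, 0.13], 0.6],
  [[0.3, -0.35, -6], [0, 0, 0.13], 0.6],
  [[0.3, -0.35, -9], [0, 0, 0.13], 0.5],
  [[0.3, -0.35, -12], [0, 0, 0.13], 0.5],
  [[0.3, -0.35, -14], [0, 0, 0.13], 0.5],
  [[0.3, -0.35, -14.8], [0, 0, 0.13], 0.5],
  [[0.3, -0.35, -14.8], [0, 0, 0.13], 0.5],
  [[0.3, -0.35, -14.8], [0, 0, 0.13], 0.5],
])

```text
time_s: 6.83
tcp_pos: [517.4, 333.8, 137.8]
tcp_rot: [0.001, -0.064, 0.998, 0.0]
wrist_force: [-0.1, 0.8, 0.6]
opening: 0.501
finger_force: 0.0
```

Call:
play_rows([
  [[0, 0, 0], [0, 0, 0], 0],
  [[0, 0, 0], [0, 0, 0], 0],
  [[0, 0, 0], [0, 0, 0], 0],
  [[0, 0, 0], [0, 0, 0], 0],
  [[0, 0, 0], [0, 0, 0], 0],
  [[0, 0, 0], [0, 0, 0], 0],
  [[0, 0, 0], [0, 0, 0], 0],
  [[0, 0, 0], [0, 0, 0], 0],
  [[0, 0, 0], [0, 0, 0], 0],
  [[0, 0, 0], [0, 0, 0], 0],
], force=90)

```text
time_s: 7.67
tcp_pos: [517.8, 334.9, 138.7]
tcp_rot: [0.002, -0.065, 0.998, 0.0]
wrist_force: [-1.1, -0.2, 6.5]
opening: 0.089
finger_force: 87.9
```

Call:
play_rows([
  [[0, 0, 0.7], [0, 0, 0], 0],
  [[0, 0, 1.4], [0, 0, 0], 0],
  [[0, 0, 2.4], [0, 0, 0], 0],
  [[0, 0, 3.6], [0, 0, 0], 0],
  [[0, 0, 5.5], [0, 0, 0], 0],
  [[0, 0, 8], [0, 0, 0], 0],
  [[0, 0, 11], [0, 0, 0], 0],
  [[0, 0, 14], [0, 0, 0], 0],
  [[0, 0, 17], [0, 0, 0], 0],
  [[0, 0, 17], [0, 0, 0], 0],
  [[0, 0, 17], [0, 0, 0], 0],
  [[0, 0, 17], [0, 0, 0], 0],
])

```text
time_s: 8.67
tcp_pos: [516.7, 334.4, 307.0]
tcp_rot: [0.0, -0.065, 0.998, -0.0]
wrist_force: [0.2, -0.2, -0.5]
opening: 0.089
finger_force: 87.7
```

Run:
```python
from h import *
o=bot.get_obs(); print(o["tcp_pos"].round(1),o["tcp_rot"].round(3),o["opening"],o["finger_force"])
L=np.array([562.9,-45.2,122.9]); RL=lockR(-.171)
q=quat(o)
for nm in("side","wrist"):
    im=bot.get_image(nm); save(im,"k_"+nm)
    for t in ["key","key_grip","key_tip"]:
        print(nm,t,[(round(d["score"],2),q.inv().apply(np.array(d["position"])-o["tcp_pos"]).round(1).tolist()) for d in bot.mark_of(t,im)[:2]])
    for s in bot.silhouettes("key",im)[:2]:
        P=q.inv().apply(cloud(im,o,s["mask"])-o["tcp_pos"]); print(s["score"],len(P),P.min(0).round(1) if len(P) else 0,P.max(0).round(1) if len(P) else 0, np.array(np.nonzero(s["mask"])).mean(1))
print("pre-insert 45mm tip clearance:",delta(o,L+RL[:,2]*(86+75),tool_for(RL)))
im=cv2.imread("pics/k_side.png"); u,v=proj(bot.get_image("side"),o,o["tcp_pos"]+q.apply([0,0,80]))[0]; u,v=int(u),int(v); print(u,v)
c=im[max(v-50,0):v+50,max(u-65,0):u+65]; cv2.imwrite("pics/k_side_c.png",cv2.resize(c,None,fx=6,fy=6,interpolation=cv2.INTER_CUBIC)[:600,:800])
```

```text
[516.7 334.4 307. ] [ 0.    -0.065  0.998 -0.   ] 0.0893115817877656 87.74888634681702
side key [(0.57, [2.5, 0.5, 84.8])]
side key_grip [(0.63, [4.5, 0.3, 309.4]), (0.5, [2.7, 0.6, 59.5])]
side key_tip [(0.5, [1.8, 3.5, 112.8])]
0.67 111 [ -64.3 -175.9   44.7] [ 15.8   9.7 307.9] [269.77876106 283.85840708]
wrist key [(0.89, [1.8, -2.5, 91.7])]
wrist key_grip [(0.9, [-0.8, 4.2, 58.5])]
wrist key_tip [(0.73, [2.3, -1.0, 117.0]), (0.32, [-0.1, 2.1, 57.0])]
0.81 1893 [-128.   -22.    34.9] [ 15.9  20.1 305.8] [260.88052632 322.32736842]
pre-insert 45mm tip clearance: (array([ -3.315, -36.589,  -4.466]), array([-0.0106, -0.5247, -0.2942]))
280 266
```

Run:
```python
import cv2,numpy as np
a=cv2.imread("pics/k_side_c.png"); b=cv2.imread("pics/k_wrist.png")[180:400,240:400]
b=cv2.resize(b,None,fx=2.7,fy=2.7,interpolation=cv2.INTER_CUBIC)
a=cv2.resize(a,(360,int(a.shape[0]*360/a.shape[1])))
h=max(a.shape[0],b.shape[0]); c=np.zeros((h,a.shape[1]+b.shape[1],3),np.uint8); c[:a.shape[0],:a.shape[1]]=a; c[:b.shape[0],a.shape[1]:]=b
print(c.shape,a.shape); cv2.imwrite("pics/kk.png",c)
```

```text
(594, 792, 3) (276, 360, 3)
```

View pics/kk.png

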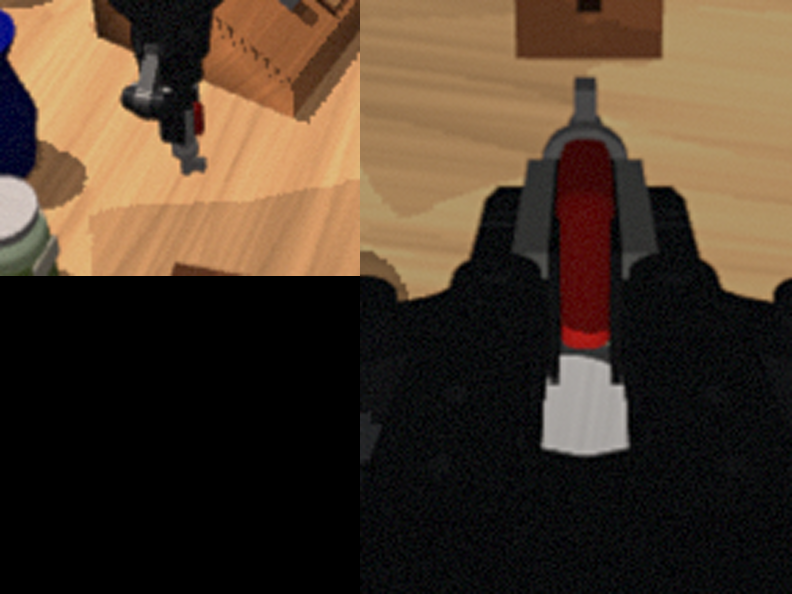

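The side crop shows the key hanging straight from the pads, and the wrist crop shows the bit pointing to tool +x with the collar and head centred near column 585. I measure its pose in the tool frame from depth.

Run:
```python
from h import *
o=bot.get_obs(); q=quat(o); im=bot.get_image("wrist")
P=q.inv().apply(cloud(im,o,np.ones((400,640),bool))-o["tcp_pos"])
P=P[(abs(P[:,0])<40)&(abs(P[:,1])<20)]
for a,b in((78,84),(84,90),(90,94),(94,98),(98,102),(102,108),(108,114),(114,120)):
    Q=P[(P[:,2]>a)&(P[:,2]<b)]
    if len(Q)>3: print(a,b,len(Q),np.percentile(Q,[2,50,98],axis=0).round(1).tolist())
# red head
hsv=cv2.cvtColor(im["color"],cv2.COLOR_RGB2HSV); red=((hsv[...,0]<6)|(hsv[...,0]>174))&(hsv[...,1]>150)&(hsv[...,2]>60)
v,u=np.nonzero(red); k=(abs(u-323)<25)&(v>200); print("red u",[ (r,round(u[k&(v==r)].mean(),1)) for r in range(232,312,10) if (k&(v==r)).any()])
print("axis proj",[proj(im,o,o["tcp_pos"]+q.apply(a))[0].round(1) for a in ([14,0,41],[14,0,67],[14,0,95],[14,0,105],[0,0,41])], im["cx"])
m=(im["color"].max(2)); print([(r,m[r,312:336].tolist()) for r in (212,218,222)])
```

```text
78 84 125 [[4.3, -7.6, 82.1], [7.6, 0.5, 83.3], [10.5, 8.0, 84.0]]
84 90 106 [[3.9, -7.7, 84.0], [8.9, -0.0, 86.0], [10.5, 8.3, 88.4]]
94 98 101 [[7.9, -1.8, 94.2], [11.6, 0.5, 95.6], [14.7, 2.2, 97.7]]
98 102 16 [[14.0, -1.8, 98.5], [14.4, 0.2, 100.2], [14.7, 2.3, 101.9]]
102 108 20 [[3.6, -3.2, 102.1], [9.3, 0.2, 104.2], [14.5, 3.6, 107.6]]
red u [(242, np.float64(321.0)), (252, np.float64(322.5)), (262, np.float64(322.5)), (272, np.float64(322.5)), (282, np.float64(322.5)), (292, np.float64(323.0)), (302, np.float64(323.0))]
axis proj [array([321.7, 258.3]), array([321.9, 233.3]), array([322.1, 214.4]), array([322.2, 209. ]), array([321.7, 289.3])] 322.8859446601222
[(212, [150, 152, 151, 153, 150, 154, 144, 95, 49, 47, 50, 53, 50, 49, 50, 106, 163, 180, 177, 177, 177, 177, 179, 176]), (218, [166, 167, 167, 165, 167, 167, 155, 111, 72, 72, 71, 71, 71, 71, 72, 112, 161, 171, 172, 172, 172, 173, 174, 172]), (222, [171, 171, 174, 174, 176, 172, 139, 86, 68, 72, 72, 72, 71, 72, 71, 97, 147, 174, 180, 179, 178, 177, 177, 177])]
```

```bash
cat >> h.py <<'E'
L=np.array([562.9,-45.2,122.9]); RL=lockR(-.171); KT=np.array([1.5,.2,88.3])
def tgt(out,dx=0,dy=0,turn=0,kt=KT):
    "TCP pose for key tip `out` mm outside the mouth (seat = -24); turn cw about lock axis"
    Rt=R.from_rotvec(-turn*RL[:,2])*tool_for(RL)
    return L+RL@[dx,dy,out+24]-Rt.apply(kt),Rt
def keyin(o,kt=KT):
    q=quat(o); tip=o["tcp_pos"]+q.apply(kt+[0,0,24]); return (RL.T@(tip-L)).round(2)
E
python3 - <<'E'
from h import *
o=bot.get_obs()
print(delta(o,*tgt(60))); print(delta(o,*tgt(15)),(tgt(15)[0]-tgt(60)[0])/10)
E
```

```text
(array([ -3.767, -36.538,  -3.394]), array([-0.0106, -0.5248, -0.2941]))
(array([ -1.55 , -36.921,  -7.292]), array([-0.0106, -0.5248, -0.2941])) [ 2.21718396 -0.38287766 -3.89711432]
```

Call:
play_rows([
  [[-2, -3, 0], [0, -0.05, -0.05], 0],
  [[-3.8, -7, 0], [-0.003, -0.13, -0.08], 0],
  [[-3.8, -11, 0], [-0.005, -0.2, -0.12], 0],
  [[-3.8, -15, 0], [-0.006, -0.28, -0.16], 0],
  [[-3.8, -19, -1], [-0.007, -0.35, -0.2], 0],
  [[-3.8, -23, -1], [-0.008, -0.42, -0.24], 0],
  [[-3.8, -27, -2], [-0.01, -0.5, -0.28], 0],
  [[-3.8, -31, -3], [-0.0106, -0.525, -0.294], 0],
  [[-3.8, -34, -3.4], [-0.0106, -0.525, -0.294], 0],
  [[-3.8, -36, -3.4], [-0.0106, -0.525, -0.294], 0],
  [[-3.8, -36.5, -3.4], [-0.0106, -0.525, -0.294], 0],
  [[-3.8, -36.5, -3.4], [-0.0106, -0.525, -0.294], 0],
])

```text
time_s: 10.27
tcp_pos: [478.8, -32.0, 273.3]
tcp_rot: [0.258, 0.084, 0.962, -0.022]
wrist_force: [0.8, 0.3, -0.6]
opening: 0.094
finger_force: 88.0
```

Call:
play_rows([
  [[0.5, -0.1, -0.9], [0, 0, 0], 0],
  [[1, -0.2, -1.8], [0, 0, 0], 0],
  [[1.5, -0.3, -2.7], [0, 0, 0], 0],
  [[2, -0.35, -3.5], [0, 0, 0], 0],
  [[2.2, -0.4, -3.9], [0, 0, 0], 0],
  [[2.2, -0.4, -3.9], [0, 0, 0], 0],
  [[2.2, -0.4, -3.9], [0, 0, 0], 0],
])

```text
time_s: 10.85
tcp_pos: [500.9, -33.6, 233.8]
tcp_rot: [0.258, 0.082, 0.963, -0.022]
wrist_force: [0.4, -0.8, -0.1]
opening: 0.089
finger_force: 88.0
```

Run:
```python
from h import *
o=bot.get_obs(); print(o["q"].round(3),keyin(o),delta(o,*tgt(15)))
im=bot.get_image("wrist"); q=quat(o)
P=q.inv().apply(cloud(im,o,np.ones((400,640),bool))-o["tcp_pos"])
P=P[(abs(P[:,0])<40)&(abs(P[:,1])<20)]
for a,b in((80,84),(84,89),(93,98),(98,102)):
    Q=P[(P[:,2]>a)&(P[:,2]<b)]
    if len(Q)>3: print(a,b,len(Q),np.percentile(Q,[2,50,98],axis=0).round(1).tolist())
c=im["color"][150:300,230:410,::-1]; cv2.imwrite("pics/pre.png",cv2.resize(c,None,fx=4,fy=4,interpolation=cv2.INTER_CUBIC))
print("hole corners",proj(im,o,L+np.array([[5,5,0],[5,-5,0],[-15,3.5,0],[-15,-3.5,0]])@RL.T).round(1).tolist())
```

```text
[-0.244 -0.102 -0.732  0.419  0.038 -0.065] [-0.71  1.17 15.32] (array([ 0.054, -0.116,  0.006]), array([-0.0004, -0.0004, -0.0016]))
80 84 129 [[4.5, -7.5, 82.2], [7.8, 0.6, 83.3], [10.4, 7.8, 84.0]]
84 89 100 [[4.1, -7.6, 84.1], [9.2, 0.3, 85.7], [10.7, 8.4, 88.2]]
93 98 98 [[8.0, -1.7, 94.3], [11.5, 0.6, 95.5], [14.5, 2.3, 97.8]]
98 102 20 [[14.1, -1.8, 98.3], [14.4, -0.0, 100.0], [14.8, 2.3, 101.8]]
hole corners [[328.0, 224.2], [313.4, 224.2], [325.9, 196.1], [315.5, 196.1]]
```

View pics/pre.png

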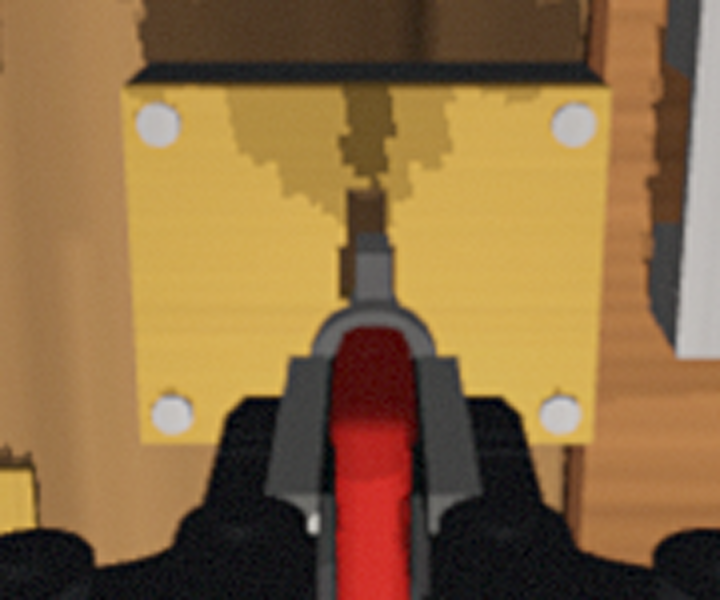

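The crop shows the slot at about (366,210) and the bit at (374,270), so the key sits roughly 1 mm too far to +y, as the pose reading also says. I measure both edges in this same picture.

```bash
cat >> h.py <<'E'
def edge(row,lo,hi,dark=True):
    "sub-pixel centre and width of the dark stretch in a row of brightness"
    r=row[lo:hi].astype(float); th=(np.percentile(r,90)+r.min())/2; k=np.nonzero(r<th)[0]
    a,b=k[0],k[-1]; A=a-(th-r[a])/(r[a-1]-r[a]); B=b+(th-r[b])/(r[b+1]-r[b]); return lo+(A+B)/2,B-A
E
python3 - <<'E'
from h import *
o=bot.get_obs(); im=bot.get_image("wrist"); q=quat(o)
sat=im["color"][...,0].astype(float)
for r in (199,201,203,205): 
    print(r,np.round(edge(sat[r],309,335),2), "pred",proj(im,o,L+RL@[-13,0,0]).round(1).tolist())
sl=np.mean([edge(sat[r],309,335)[0] for r in (199,201,203,205)])
# bit: colour saturation low vs yellow
S=cv2.cvtColor(im["color"],cv2.COLOR_RGB2HSV)[...,1].astype(float)
for r in (213,216,219,222): print(r,S[r,310:334].astype(int).tolist())
col=im["color"][190:224,int(round(sl))].max(1); print("along",list(zip(range(190,224),col.tolist())))
print("bit pred", proj(im,o,o["tcp_pos"]+q.apply(np.array([[14.5,.2,96],[14.5,.2,104],[14.5,2.7,96],[14.5,-2.3,96]]))).round(1).tolist())
print("slot end pred",proj(im,o,L+RL@[-15,0,0]))
E
```

```text
199 [321.44  10.33] pred [[321.1, 198.2]]
201 [321.39  10.54] pred [[321.1, 198.2]]
203 [321.42  10.07] pred [[321.1, 198.2]]
205 [321.35   9.91] pred [[321.1, 198.2]]
213 [152, 152, 156, 151, 159, 154, 140, 143, 111, 28, 6, 9, 9, 6, 6, 9, 6, 18, 135, 163, 154, 155, 150, 154]
216 [155, 151, 152, 151, 163, 150, 140, 136, 105, 22, 5, 3, 8, 11, 5, 10, 3, 12, 133, 163, 153, 152, 151, 156]
219 [149, 155, 153, 151, 163, 154, 134, 140, 101, 19, 5, 8, 8, 8, 5, 8, 3, 9, 127, 164, 155, 150, 154, 152]
222 [151, 151, 155, 151, 159, 177, 182, 144, 68, 14, 5, 3, 10, 10, 5, 8, 3, 6, 106, 162, 156, 153, 153, 153]
along [(190, 110), (191, 107), (192, 106), (193, 139), (194, 172), (195, 176), (196, 144), (197, 99), (198, 92), (199, 78), (200, 71), (201, 73), (202, 74), (203, 74), (204, 71), (205, 74), (206, 74), (207, 73), (208, 70), (209, 67), (210, 69), (211, 64), (212, 63), (213, 82), (214, 100), (215, 100), (216, 97), (217, 98), (218, 100), (219, 97), (220, 99), (221, 100), (222, 99), (223, 99)]
bit pred [[322.3, 213.1], [322.4, 208.8], [326.7, 213.1], [318.0, 213.1]]
slot end pred [[321.06509572 195.30442543]]
```

```bash
sed -i 's/^L=.*/L=np.array([562.9,-45.2,122.9]); RL=lockR(-.171); L=L+RL@[.4,.25,0]; KT=np.array([1.5,.65,88.3])/' h.py
python3 - <<'E'
from h import *
o=bot.get_obs(); print(keyin(o),delta(o,*tgt(15)),delta(o,*tgt(4)),delta(o,*tgt(-6)),"per 10mm in",-RL[:,2])
E
```

```text
[-0.41  0.91 15.74] (array([ 0.065, -0.098, -0.039]), array([ 0.0001,  0.0009, -0.001 ])) (array([ 0.607, -0.191, -0.991]), array([ 0.0001,  0.0009, -0.001 ])) (array([ 1.1  , -0.276, -1.857]), array([ 0.0001,  0.0009, -0.001 ])) per 10mm in [ 0.49270755 -0.08508392 -0.8660254 ]
```

Call:
play_rows([
  [[0.04, -0.13, 0.03], [0, 0, 0], 0],
  [[0.3, -0.17, -0.4], [0, 0, 0], 0],
  [[0.56, -0.22, -0.87], [0, 0, 0], 0],
  [[0.56, -0.22, -0.87], [0, 0, 0], 0],
  [[0.56, -0.22, -0.87], [0, 0, 0], 0],
  [[0.56, -0.22, -0.87], [0, 0, 0], 0],
])

```text
time_s: 11.45
tcp_pos: [506.4, -36.8, 224.9]
tcp_rot: [0.258, 0.083, 0.962, -0.022]
wrist_force: [-0.7, -0.4, -1.0]
opening: 0.091
finger_force: 88.0
```

Run:
```python
from h import *
for i in range(3):
    o=bot.get_obs(); im=bot.get_image("wrist"); print(keyin(o),o["wrist_force"].round(1))
sat=im["color"][...,0].astype(float); S=cv2.cvtColor(im["color"],cv2.COLOR_RGB2HSV)[...,1].astype(float)
for r in range(200,211,2): print(r,np.round(edge(sat[r],309,337),2))
for r in (213,216,219,222): print(r,np.round(edge(S[r],309,337),2))
col=im["color"][190:226,322].max(1); print(list(zip(range(190,226),col.tolist())))
print("slot end pred",proj(im,o,L+RL@[-15,0,0]))
```

```text
[-0.39 -0.92  4.62] [-0.7 -0.4 -1. ]
[-0.2  -0.9   4.74] [-0.8 -1.4 -0.7]
[-0.07 -0.91  4.81] [-0.7 -0.  -1.1]
200 [322.94  13.08]
202 [323.27  13.03]
204 [323.74  12.25]
206 [323.71  12.12]
208 [323.72  12.09]
210 [323.95  11.65]
213 [323.28   8.9 ]
216 [323.06   9.43]
219 [323.08   9.39]
222 [323.16  10.21]
[(190, 109), (191, 111), (192, 111), (193, 112), (194, 112), (195, 111), (196, 110), (197, 114), (198, 110), (199, 112), (200, 104), (201, 98), (202, 86), (203, 73), (204, 78), (205, 77), (206, 73), (207, 76), (208, 72), (209, 69), (210, 68), (211, 68), (212, 69), (213, 85), (214, 101), (215, 102), (216, 97), (217, 99), (218, 100), (219, 98), (220, 98), (221, 99), (222, 100), (223, 101), (224, 87), (225, 68)]
slot end pred [[324.54472424 199.51212327]]
```

Call:
play_rows([
  [[0.04, 0.05, 0.02], [0, 0, 0], 0],
  [[0.16, 0.03, -0.2], [0, 0, 0], 0],
  [[0.28, 0.01, -0.41], [0, 0, 0], 0],
  [[0.41, -0.01, -0.63], [0, 0, 0], 0],
  [[0.54, -0.03, -0.85], [0, 0, 0], 0],
  [[0.54, -0.03, -0.85], [0, 0, 0], 0],
  [[0.54, -0.03, -0.85], [0, 0, 0], 0],
])

```text
time_s: 12.18
tcp_pos: [511.8, -37.0, 216.3]
tcp_rot: [0.258, 0.082, 0.962, -0.022]
wrist_force: [-0.2, -0.5, -0.6]
opening: 0.088
finger_force: 88.0
```

Run:
```python
from h import *
for i in range(3):
    o=bot.get_obs(); im=bot.get_image("wrist"); print(keyin(o),(RL.T@o["wrist_force"]).round(1))
sat=im["color"][...,0].astype(float); S=cv2.cvtColor(im["color"],cv2.COLOR_RGB2HSV)[...,1].astype(float)
c=im["color"][170:250,270:370,::-1]; cv2.imwrite("pics/in1.png",cv2.resize(c,None,fx=7,fy=7,interpolation=cv2.INTER_CUBIC))
```

```text
[-0.06 -0.21 -5.54] [-0.4 -0.5 -0.5]
[ 0.16 -0.21 -5.37] [-0.4  1.5 -0.3]
[ 0.23 -0.22 -5.3 ] [-1.3  0.6 -0.6]
```

View pics/in1.png

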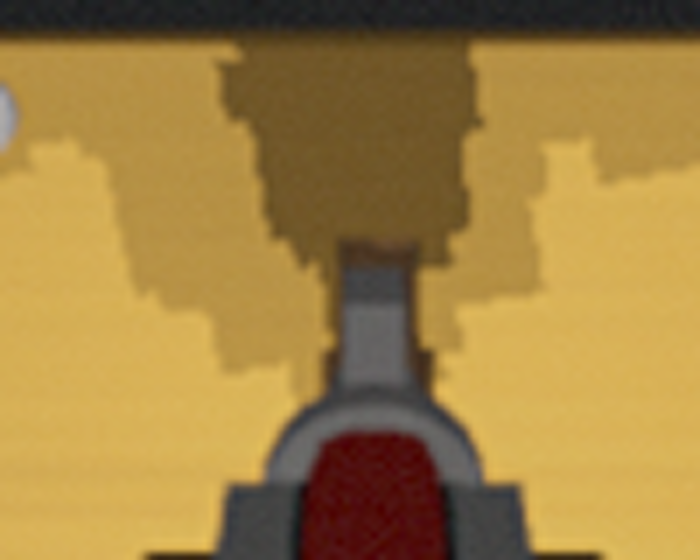

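The key tip is in the square hole without force, and the bit at (375,340) lies centred in its slot with even gaps on both sides. I push on straight.

Call:
play_rows([
  [[0.1, -0.02, -0.17], [0, 0, 0], 0],
  [[0.2, -0.03, -0.35], [0, 0, 0], 0],
  [[0.3, -0.05, -0.52], [0, 0, 0], 0],
  [[0.39, -0.07, -0.69], [0, 0, 0], 0],
  [[0.49, -0.085, -0.87], [0, 0, 0], 0],
  [[0.59, -0.1, -1.04], [0, 0, 0], 0],
  [[0.59, -0.1, -1.04], [0, 0, 0], 0],
])

```text
time_s: 12.92
tcp_pos: [517.8, -38.0, 205.8]
tcp_rot: [0.258, 0.082, 0.962, -0.022]
wrist_force: [0.4, 0.3, -0.4]
opening: 0.09
finger_force: 88.0
```

Run:
```python
from h import *
o=bot.get_obs(); print(keyin(o),(RL.T@o["wrist_force"]).round(1),o["moment"].round(2))
```

```text
[ -0.08  -0.21 -17.66] [ 0.1  0.3 -0.5] [ 0.13  0.49 -0.  ]
```

Call:
play_rows([
  [[0.07, -0.01, -0.13], [0, 0, 0], 0],
  [[0.15, -0.025, -0.26], [0, 0, 0], 0],
  [[0.22, -0.04, -0.39], [0, 0, 0], 0],
  [[0.27, -0.045, -0.48], [0, 0, 0], 0],
  [[0.27, -0.045, -0.48], [0, 0, 0], 0],
])

```text
time_s: 13.33
tcp_pos: [520.5, -38.5, 201.3]
tcp_rot: [0.258, 0.082, 0.962, -0.022]
wrist_force: [-0.1, 0.1, -0.9]
opening: 0.086
finger_force: 88.0
```

Call:
play_rows([
  [[0.02, -0.003, -0.035], [0, 0, 0], 0],
  [[0.04, -0.006, -0.07], [0, 0, 0], 0],
  [[0.04, -0.006, -0.07], [0, 0, 0], 0],
])

```text
time_s: 13.58
tcp_pos: [520.9, -38.6, 200.8]
tcp_rot: [0.258, 0.082, 0.962, -0.022]
wrist_force: [0.2, 0.9, -1.0]
opening: 0.091
finger_force: 88.0
```

Run:
```python
from h import *
o=bot.get_obs(); print(o["q"].round(2),keyin(o),(RL.T@o["wrist_force"]).round(1),o["moment"].round(2))
```

```text
[-0.24 -0.02 -0.75  0.32  0.04 -0.06] [  0.26  -0.19 -23.59] [-0.5  0.9 -0.9] [ 0.1   0.43 -0.01]
```

Call:
play_rows([
  [[0.02, -0.003, -0.035], [0, 0, 0], 0],
  [[0.03, -0.005, -0.05], [0, 0, 0], 0],
  [[0.03, -0.005, -0.05], [0, 0, 0], 0],
])

```text
time_s: 13.83
tcp_pos: [521.1, -38.5, 200.6]
tcp_rot: [0.258, 0.082, 0.962, -0.022]
wrist_force: [-3.8, 0.0, 4.0]
opening: 0.086
finger_force: 89.0
```

Run:
```python
from h import *
o=bot.get_obs(); print(keyin(o),(RL.T@o["wrist_force"]).round(1),o["moment"].round(2))
for t in (.3,.6,.9,1.2,1.5,1.8): print(t,delta(o,*tgt(keyin(o)[2],keyin(o)[0],keyin(o)[1],t)))
```

```text
[  0.37  -0.15 -23.81] [-1.3 -0.7  5.3] [0.09 0.77 0.02]
0.3 (array([-0.024, -0.037, -0.01 ]), array([ 0.148, -0.025, -0.26 ]))
0.6 (array([-0.061, -0.063, -0.029]), array([ 0.2959, -0.0506, -0.5198]))
0.9 (array([-0.102, -0.076, -0.051]), array([ 0.4438, -0.0761, -0.7795]))
1.2 (array([-0.144, -0.074, -0.076]), array([ 0.5917, -0.1017, -1.0393]))
1.5 (array([-0.184, -0.058, -0.1  ]), array([ 0.7395, -0.1272, -1.2991]))
1.8 (array([-0.217, -0.029, -0.121]), array([ 0.8874, -0.1528, -1.5588]))
```

Call:
play_rows([
  [[-0.01, -0.01, 0], [0.049, -0.008, -0.087], 0],
  [[-0.015, -0.025, -0.005], [0.099, -0.017, -0.173], 0],
  [[-0.024, -0.037, -0.01], [0.148, -0.025, -0.26], 0],
  [[-0.035, -0.045, -0.015], [0.197, -0.034, -0.347], 0],
  [[-0.05, -0.055, -0.02], [0.247, -0.042, -0.433], 0],
  [[-0.061, -0.063, -0.029], [0.296, -0.051, -0.52], 0],
  [[-0.061, -0.063, -0.029], [0.296, -0.051, -0.52], 0],
])

```text
time_s: 14.42
tcp_pos: [520.2, -39.9, 200.2]
tcp_rot: [0.253, 0.366, 0.894, 0.055]
wrist_force: [-6.3, -2.3, 5.3]
opening: 0.086
finger_force: 89.1
```

```bash
cat >> h.py <<'E'
def rep(o):
    q=quat(o); a=(q*tool_for(RL).inv()).as_rotvec()@RL[:,2]
    print("q6",o["q"][5].round(2),"turn",round(-a,3),"tip",keyin(o),"F",(RL.T@o["wrist_force"]).round(1),"M",(RL.T@o["moment"]).round(2),"grip",o["opening"].round(3),round(o["finger_force"],1))
E
python3 -c "
from h import *
rep(bot.get_obs())"
```

```text
Traceback (most recent call last):
  File "h.py", line 80, in rep
    print("q6",o["q"][5].round(2),"turn",round(-a,3),"tip",keyin(o),"F",(RL.T@o["wrist_force"]).round(1),"M",(RL.T@o["moment"]).round(2),"grip",o["opening"].round(3),round(o["finger_force"],1))
                                                                                                                                                ^^^^^^^^^^^^^^^^^^
AttributeError: 'float' object has no attribute 'round'
```

```bash
sed -i 's/o\["opening"\].round(3)/round(o["opening"],3)/' h.py
python3 -c "
from h import *
o=bot.get_obs();rep(o);print(np.linalg.norm(o['wrist_force']))
p0=tgt(0,0,0,.6)[0]
for t in (.8,1,1.2,1.4,1.6,1.8): print(t,((tgt(0,0,0,t)[0]-p0)/10).round(3),(-RL[:,2]*(t-.6)).round(3))"
```

```text
q6 0.54 turn 0.605 tip [  0.15  -1.22 -23.82] F [-2.4 -3.4  7.5] M [-0.75  0.89  0.  ] grip 0.086 89.1
8.550364846347703
0.8 [-0.027 -0.01  -0.015] [ 0.099 -0.017 -0.173]
1 [-0.056 -0.014 -0.03 ] [ 0.197 -0.034 -0.346]
1.2 [-0.084 -0.011 -0.047] [ 0.296 -0.051 -0.52 ]
1.4 [-0.111 -0.002 -0.063] [ 0.394 -0.068 -0.693]
1.6 [-0.135  0.014 -0.078] [ 0.493 -0.085 -0.866]
1.8 [-0.156  0.034 -0.092] [ 0.591 -0.102 -1.039]
```

Call:
play_rows([
  [[-0.01, 0.02, -0.01], [0.049, -0.008, -0.087], 0],
  [[-0.02, 0.04, -0.015], [0.099, -0.017, -0.173], 0],
  [[-0.03, 0.04, -0.02], [0.148, -0.025, -0.26], 0],
  [[-0.045, 0.04, -0.03], [0.197, -0.034, -0.346], 0],
  [[-0.06, 0.04, -0.04], [0.247, -0.042, -0.433], 0],
  [[-0.075, 0.04, -0.047], [0.296, -0.051, -0.52], 0],
  [[-0.075, 0.04, -0.047], [0.296, -0.051, -0.52], 0],
])

```text
time_s: 15.0
tcp_pos: [518.6, -39.9, 199.3]
tcp_rot: [0.225, 0.614, 0.746, 0.126]
wrist_force: [-9.7, -2.6, 6.3]
opening: 0.09
finger_force: 89.6
```

```bash
python3 -c "
from h import *
o=bot.get_obs();rep(o)
for n in ('side','top'):
    im=bot.get_image(n); print(n,[(d['score'],np.round(RL.T@(np.array(d['position'])-L),1)) for d in bot.recognise('bolt',im)[:2]])
"
```

```text
q6 1.14 turn 1.206 tip [ -0.88  -1.32 -23.85] F [-4.7 -4.3 10. ] M [-1.1   1.33  0.09] grip 0.09 89.6
side []
top []
```

Call:
play_rows([
  [[-0.05, -0.02, 0.01], [0.049, -0.008, -0.087], 0],
  [[-0.09, -0.02, 0], [0.099, -0.017, -0.173], 0],
  [[-0.1, -0.01, -0.01], [0.148, -0.025, -0.26], 0],
  [[-0.12, 0, -0.02], [0.197, -0.034, -0.346], 0],
  [[-0.12, 0, -0.02], [0.197, -0.034, -0.346], 0],
])

```text
time_s: 15.62
tcp_pos: [516.0, -39.1, 197.8]
tcp_rot: [0.194, 0.75, 0.61, 0.168]
wrist_force: [-11.6, -1.8, 5.6]
opening: 0.088
finger_force: 89.7
```

```bash
python3 -c "
from h import *
o=bot.get_obs();rep(o)
im=bot.get_image('side'); u,v=proj(im,o,L)[0]; u,v=int(u),int(v); cv2.imwrite('pics/s2.png',cv2.resize(im['color'][v-35:v+55,u-60:u+60,::-1],None,fx=6,fy=6,interpolation=cv2.INTER_CUBIC))
# bolt: grey pts above slope, beyond case side +y
P=(cloud(im,o,np.ones((400,640),bool))-L)@RL; k=(P[:,1]>41)&(P[:,1]<80)&(abs(P[:,0])<30)&(P[:,2]>-29)&(P[:,2]<0); print(P[k][:,1].max() if k.any() else 0,k.sum())
"
```

```text
q6 1.54 turn 1.605 tip [ -3.73  -1.05 -23.86] F [-6.8 -3.8 10.4] M [-0.83  2.03  0.04] grip 0.088 89.7
76.02871385131367 185
```

View pics/s2.png

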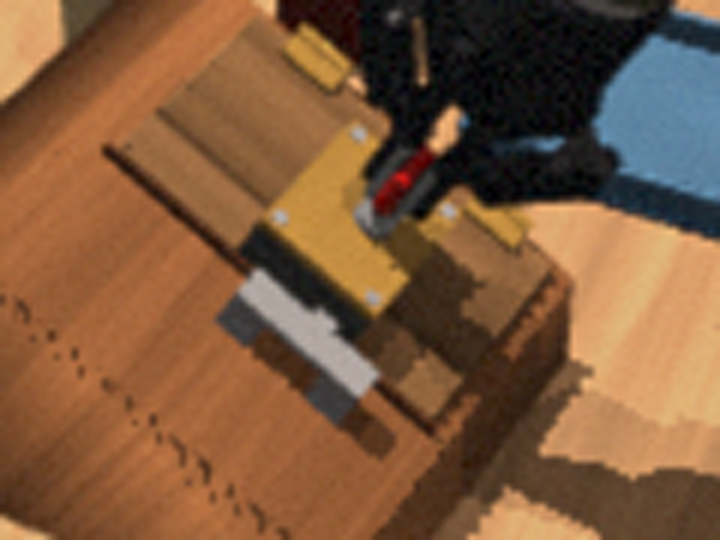

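```bash
python3 -c "
from h import *
o=bot.get_obs();rep(o);q=quat(o);print((RL.T@(o['tcp_pos']-L)).round(2),'axis tilt',(RL.T@q.apply([0,0,-1])).round(3), o['tcp_pos'],o['q'].round(3),o['effort'].round(1))
for p in ([521.1,-38.5,200.6],[520.2,-39.9,200.2],[518.6,-39.9,199.3],[516,-39.1,197.8]): print((RL.T@(np.array(p)-L)).round(2))
im=bot.get_image('wrist')
P=q.inv().apply(cloud(im,o,np.ones((400,640),bool))-o['tcp_pos']);P=P[(abs(P[:,0])<40)&(abs(P[:,1])<20)]
for a,b in((80,84),(84,88)):
    Q=P[(P[:,2]>a)&(P[:,2]<b)]
    if len(Q)>3: print(a,b,len(Q),np.percentile(Q,[2,50,98],axis=0).round(1).tolist())
cv2.imwrite('pics/w4.png',cv2.resize(im['color'][150:350,200:450,::-1],None,fx=3,fy=3,interpolation=cv2.INTER_CUBIC))
"
```

```text
q6 1.54 turn 1.602 tip [ -3.74  -1.01 -23.86] F [-6.6 -2.8 11.9] M [-0.78  1.97  0.08] grip 0.085 89.7
[-3.85 -2.21 88.45] axis tilt [0.005 0.002 1.   ] [516.04422032 -39.10092963 197.77613717] [-0.246 -0.024 -0.761  0.317  0.035  1.536] [  1.4 -26.1  33.1  -7.8   1.4   0.4]
[ 1.79 -0.76 88.46]
[ 1.03 -2.29 88.43]
[-0.79 -2.57 88.44]
[-3.87 -2.22 88.49]
80 84 120 [[5.3, -7.8, 82.2], [8.7, -0.7, 83.3], [11.2, 7.7, 84.0]]
84 88 1586 [[0.1, -19.0, 85.0], [22.0, 1.9, 87.7], [39.2, 19.5, 88.0]]
```

View pics/w4.png

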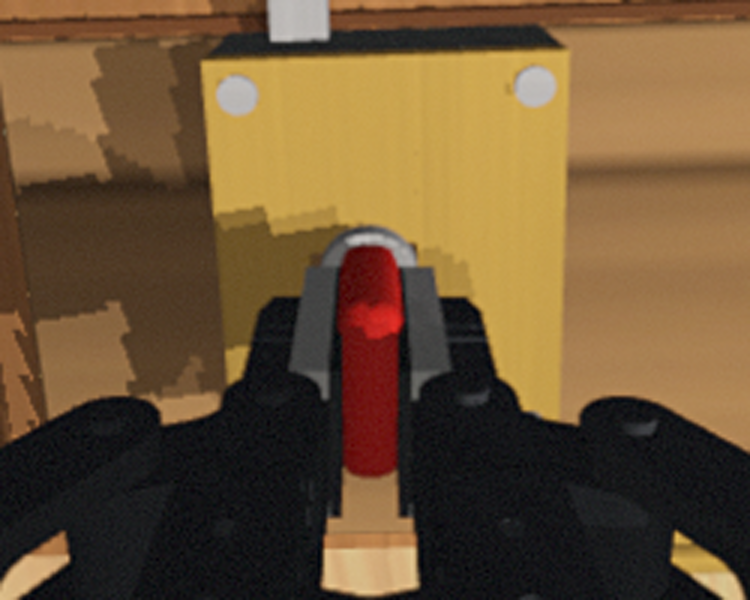

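The side crop shows the bolt's bright nub reaching from the case to the staple at (322,320). The wrist crop also shows it at (298,15). The collar at (369,245) has shifted about 4 mm downslope from the plate's centre (388), because the fork's reaction pushes the compliant hand, so I bring the hand back up the slope.

Call:
play_rows([
  [[0.08, 0, 0.06], [0, 0, 0], 0],
  [[0.16, 0, 0.12], [0, 0, 0], 0],
  [[0.25, 0, 0.18], [0, 0, 0], 0],
  [[0.25, 0, 0.18], [0, 0, 0], 0],
  [[0.25, 0, 0.18], [0, 0, 0], 0],
])

```text
time_s: 16.13
tcp_pos: [516.6, -39.1, 198.0]
tcp_rot: [0.193, 0.75, 0.611, 0.165]
wrist_force: [-17.9, -2.5, 7.6]
opening: 0.086
finger_force: 90.3
```

```bash
cat >> h.py <<'E'
def collar(o):
    "collar centre in lock frame from the wrist camera, bolt reach from side"
    rep(o); q=quat(o); im=bot.get_image('wrist')
    P=q.inv().apply(cloud(im,o,np.ones((400,640),bool))-o['tcp_pos']);P=P[(abs(P[:,0])<16)&(abs(P[:,1])<14)&(P[:,2]>81.5)&(P[:,2]<84)]
    p=np.percentile(P,[2,98],axis=0); kc=[p[1][0]-9,(p[0][1]+p[1][1])/2,88.3]
    print("collar in tool",np.round(kc,1),"in lock",(RL.T@(o["tcp_pos"]+q.apply(kc)-L)).round(2))
    im=bot.get_image('side'); Q=(cloud(im,o,np.ones((400,640),bool))-L)@RL
    m=(Q[:,1]>40)&(Q[:,1]<70)&(abs(Q[:,0])<6)&(Q[:,2]>-26)&(Q[:,2]<4)
    print("bolt zone",[(a,int((m&(Q[:,1]>a)&(Q[:,1]<=a+3)).sum()),np.median(Q[m&(Q[:,1]>a)&(Q[:,1]<=a+3)][:,2]).round(1)) for a in range(40,70,3) if (m&(Q[:,1]>a)&(Q[:,1]<=a+3)).any()])
E
python3 -c "
from h import *
collar(bot.get_obs())"
```

```text
q6 1.54 turn 1.601 tip [ -3.7   -1.01 -23.88] F [-11.1  -5.5  15.2] M [-1.24  2.95  0.08] grip 0.086 90.3
collar in tool [ 2.2  0.1 88.3] in lock [-4.01 -0.2   0.12]
bolt zone [(40, 8, np.float64(-11.0)), (52, 1, np.float64(-9.5)), (55, 3, np.float64(-8.2)), (58, 4, np.float64(-7.6)), (61, 4, np.float64(-7.8)), (64, 5, np.float64(-7.1)), (67, 2, np.float64(-7.3))]
```

Call:
play_rows([
  [[-0.04, 0.007, 0.07], [-0.049, 0.008, 0.087], 0],
  [[-0.04, 0.007, 0.07], [-0.099, 0.017, 0.173], 0],
  [[-0.04, 0.007, 0.07], [-0.148, 0.025, 0.26], 0],
  [[-0.04, 0.007, 0.07], [-0.197, 0.034, 0.346], 0],
  [[-0.04, 0.007, 0.07], [-0.197, 0.034, 0.346], 0],
])

```text
time_s: 16.65
tcp_pos: [519.5, -39.0, 200.6]
tcp_rot: [0.224, 0.611, 0.748, 0.126]
wrist_force: [-2.7, -1.8, -3.1]
opening: 0.091
finger_force: 87.9
```

```bash
python3 -c "
from h import *
collar(bot.get_obs())"
```

```text
q6 1.13 turn 1.199 tip [ 2.70e-01 -1.00e-02 -2.31e+01] F [-3.6 -2.3 -1.5] M [-0.56  1.15  0.03] grip 0.091 87.9
collar in tool [ 1.9  0.1 88.3] in lock [-0.34  0.21  0.9 ]
bolt zone [(40, 10, np.float64(-11.8)), (52, 1, np.float64(-8.7)), (55, 4, np.float64(-9.0)), (58, 5, np.float64(-8.7)), (61, 3, np.float64(-6.6)), (64, 3, np.float64(-7.4)), (67, 3, np.float64(-7.0))]
```

Call:
play_rows([
  [[0.06, 0.03, 0.03], [0.049, -0.008, -0.087], 0],
  [[0.12, 0.05, 0.05], [0.099, -0.017, -0.173], 0],
  [[0.17, 0.08, 0.08], [0.148, -0.025, -0.26], 0],
  [[0.23, 0.1, 0.11], [0.197, -0.034, -0.346], 0],
  [[0.23, 0.1, 0.11], [0.197, -0.034, -0.346], 0],
])

```text
time_s: 17.17
tcp_pos: [517.4, -38.1, 198.6]
tcp_rot: [0.192, 0.752, 0.609, 0.165]
wrist_force: [-18.3, -5.4, 1.9]
opening: 0.087
finger_force: 89.9
```

```bash
python3 -c "
from h import *
collar(bot.get_obs())"
```

```text
q6 1.55 turn 1.608 tip [-3.150e+00 -1.000e-02 -2.376e+01] F [-13.9  -8.5  10.2] M [-1.88  3.66  0.21] grip 0.087 89.9
collar in tool [ 2.  -0.2 88.3] in lock [-3.7   0.59  0.25]
bolt zone [(40, 8, np.float64(-6.7)), (52, 2, np.float64(-9.4)), (55, 4, np.float64(-9.6)), (58, 1, np.float64(-5.6)), (61, 7, np.float64(-7.9)), (64, 5, np.float64(-7.8)), (67, 5, np.float64(-8.4))]
```

```bash
cat >> h.py <<'E'
def headyaw(o):
    "yaw of the red head in the tool frame, by the centre line of its top face"
    q=quat(o)
    for _ in range(2):
        im=bot.get_image('wrist'); hsv=cv2.cvtColor(im["color"],cv2.COLOR_RGB2HSV)
        red=((hsv[...,0]<6)|(hsv[...,0]>174))&(hsv[...,1]>130)&(hsv[...,2]>40)
        P=q.inv().apply(cloud(im,o,red)-o["tcp_pos"]); P=P[(abs(P[:,0])<22)&(abs(P[:,1])<14)&(P[:,2]<75)]
        T=P[P[:,2]<np.percentile(P[:,2],30)+4] if 0 else P
        out=[]
        for z0,z1 in((38,46),(46,70)):
            Q=P[(P[:,2]>z0)&(P[:,2]<z1)]
            if len(Q)>20: out.append((len(Q),np.round(np.percentile(Q,[3,97],axis=0),1).tolist(),round(np.polyfit(Q[:,0],Q[:,1],1)[0],3)))
        print(out, "rect",cv2.minAreaRect(P[P[:,2]<47][:,:2].astype(np.float32)) if (P[:,2]<47).sum()>5 else None)
E
python3 -c "
from h import *
o=bot.get_obs(); headyaw(o)
im=bot.get_image('side'); u,v=proj(im,o,L)[0]; u,v=int(u),int(v); a=cv2.resize(im['color'][v-30:v+30,u-40:u+40,::-1],None,fx=9,fy=9,interpolation=cv2.INTER_CUBIC); cv2.imwrite('pics/s3.png',a)
for d in (0,4,8,12,16,18,20): print(d,((proj(im,o,L+RL@[0,40+d,-16+4])[0]-[u-40,v-30])*9).round())
"
```

```text
[(1045, [[-8.8, -3.5, 42.4], [15.5, 3.7, 45.4]], np.float64(0.005)), (390, [[11.3, -4.2, 46.3], [16.4, 4.9, 65.5]], np.float64(-0.819))] rect ((2.9227561950683594, 0.09077072143554688), (8.795849800109863, 27.338342666625977), 89.94219207763672)
[(1038, [[-8.9, -3.5, 42.5], [15.3, 3.7, 45.5]], np.float64(0.004)), (397, [[11.3, -4.2, 46.4], [16.4, 5.0, 65.5]], np.float64(-0.824))] rect ((2.968489646911621, 0.23097753524780273), (8.75243854522705, 27.19968032836914), 88.99235534667969)
0 [275. 373.]
4 [268. 381.]
8 [261. 389.]
12 [254. 397.]
16 [247. 405.]
18 [243. 409.]
20 [240. 413.]
```

View pics/s3.png

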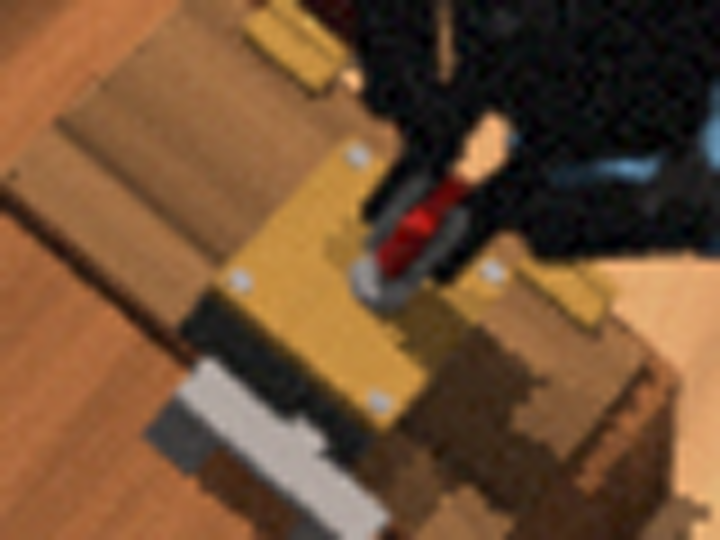

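I've now viewed eleven pictures, one over the limit of ten, so I'll view no more. In this crop the bolt's nub bridges the case and staple at (310,435), and the head at (420,220) stays in line with the hand. The key has therefore followed the hand fully and is past the stop angle, pushed sideways. I ease back a little so it sits centred against the stop.

Call:
play_rows([
  [[0, 0, 0], [-0.049, 0.008, 0.087], 0],
  [[0, 0, 0], [-0.099, 0.017, 0.173], 0],
  [[0, 0, 0], [-0.099, 0.017, 0.173], 0],
  [[0, 0, 0], [-0.099, 0.017, 0.173], 0],
])

```text
time_s: 17.75
tcp_pos: [518.8, -38.5, 199.5]
tcp_rot: [0.209, 0.686, 0.682, 0.145]
wrist_force: [-12.4, -5.6, -1.4]
opening: 0.095
finger_force: 88.7
```

```bash
python3 -c "
from h import *
o=bot.get_obs(); collar(o); headyaw(o)"
```

```text
q6 1.34 turn 1.404 tip [ -1.4   -0.14 -23.72] F [-10.4  -7.7   4.4] M [-1.82  2.83  0.19] grip 0.095 88.7
collar in tool [ 1.9 -0.1 88.3] in lock [-1.98  0.28  0.29]
bolt zone [(40, 8, np.float64(-12.9)), (52, 2, np.float64(-9.0)), (55, 3, np.float64(-8.4)), (58, 4, np.float64(-7.4)), (61, 2, np.float64(-8.0)), (64, 6, np.float64(-7.0)), (67, 5, np.float64(-7.6))]
[(1047, [[-8.7, -3.4, 42.5], [15.4, 3.8, 45.5]], np.float64(0.0)), (387, [[11.4, -4.1, 46.3], [16.4, 4.9, 65.5]], np.float64(-0.625))] rect ((2.9005355834960938, 0.17957687377929688), (8.784599304199219, 27.520235061645508), 89.89727020263672)
[(1048, [[-8.9, -3.4, 42.5], [15.3, 3.8, 45.5]], np.float64(0.003)), (385, [[11.4, -4.1, 46.4], [16.4, 4.8, 65.4]], np.float64(-0.761))] rect ((3.017709732055664, -0.11269283294677734), (26.97590446472168, 8.798906326293945), 1.838952898979187)
```

Call:
play_rows([
  [[0.1, 0.04, 0.05], [0, 0, 0], 0],
  [[0.2, 0.07, 0.1], [0, 0, 0], 0],
  [[0.2, 0.07, 0.1], [0, 0, 0], 0],
  [[0.2, 0.07, 0.1], [0, 0, 0], 0],
])

```text
time_s: 18.28
tcp_pos: [519.3, -38.2, 199.7]
tcp_rot: [0.208, 0.687, 0.682, 0.143]
wrist_force: [-19.3, -7.8, 2.6]
opening: 0.088
finger_force: 90.1
```

```bash
python3 -c "
from h import *
o=bot.get_obs(); collar(o)
p0=(RL.T@(o['tcp_pos']-L)).round(2);print(p0)
# TCP target for centred key (collar kc) at turns, as shifts from command corrected by compliance
print(delta(o,*tgt(-23.6,0,0,0,np.array([1.9,.1,88.3]))))"
```

```text
q6 1.35 turn 1.405 tip [ -1.22  -0.04 -23.74] F [-14.  -11.   11.1] M [-2.59  3.61  0.2 ] grip 0.088 90.1
collar in tool [ 1.5 -0.1 88.3] in lock [-1.67  0.02  0.27]
bolt zone [(40, 7, np.float64(-9.1)), (55, 4, np.float64(-8.4)), (58, 5, np.float64(-8.1)), (61, 5, np.float64(-9.3)), (64, 4, np.float64(-7.9)), (67, 3, np.float64(-10.1))]
[-0.19 -0.8  88.57]
(array([0.184, 0.039, 0.116]), array([-0.6802,  0.1121,  1.224 ]))
```

The key held against a hard stop: 2 mm more push moved it only 0.2 mm, and the turning moment rose to 0.2 N m. Now I turn it back home.

Call:
play_rows([
  [[-0.16, -0.08, -0.12], [-0.049, 0.008, 0.087], 0],
  [[-0.33, -0.16, -0.24], [-0.099, 0.017, 0.173], 0],
  [[-0.49, -0.23, -0.36], [-0.148, 0.025, 0.26], 0],
  [[-0.48, -0.22, -0.36], [-0.207, 0.036, 0.364], 0],
  [[-0.46, -0.21, -0.35], [-0.266, 0.046, 0.468], 0],
  [[-0.45, -0.19, -0.35], [-0.325, 0.056, 0.572], 0],
  [[-0.43, -0.18, -0.35], [-0.384, 0.066, 0.675], 0],
  [[-0.41, -0.17, -0.34], [-0.443, 0.076, 0.78], 0],
  [[-0.4, -0.16, -0.34], [-0.502, 0.087, 0.883], 0],
  [[-0.39, -0.15, -0.34], [-0.562, 0.097, 0.987], 0],
  [[-0.39, -0.14, -0.34], [-0.621, 0.107, 1.091], 0],
  [[-0.38, -0.13, -0.34], [-0.68, 0.117, 1.195], 0],
])

```text
time_s: 19.38
tcp_pos: [521.8, -37.8, 201.0]
tcp_rot: [0.259, 0.09, 0.961, -0.019]
wrist_force: [-1.1, 1.6, -0.2]
opening: 0.089
finger_force: 88.4
```

```bash
python3 -c "
from h import *
o=bot.get_obs(); collar(o)"
```

```text
q6 -0.05 turn 0.017 tip [  1.18   0.96 -23.77] F [-1.3  1.4  0.5] M [ 0.31  0.74 -0.02] grip 0.089 88.4
collar in tool [ 1.3  0.3 88.3] in lock [1.29 0.56 0.23]
bolt zone [(40, 8, np.float64(-9.3)), (55, 5, np.float64(-8.0)), (58, 5, np.float64(-8.1)), (61, 2, np.float64(-7.8)), (64, 6, np.float64(-7.0)), (67, 2, np.float64(-6.7))]
```

Call:
play_rows([
  [[-0.05, -0.03, -0.02], [-0.02, 0.003, 0.035], 0],
  [[-0.09, -0.055, -0.045], [-0.04, 0.007, 0.07], 0],
  [[-0.09, -0.055, -0.045], [-0.04, 0.007, 0.07], 0],
  [[-0.09, -0.055, -0.045], [-0.008, 0.001, 0.015], 0],
  [[-0.09, -0.055, -0.045], [-0.008, 0.001, 0.015], 0],
])

```text
time_s: 19.9
tcp_pos: [520.8, -39.0, 200.6]
tcp_rot: [0.259, 0.087, 0.962, -0.021]
wrist_force: [0.3, -0.2, 1.0]
opening: 0.085
finger_force: 88.3
```

```bash
python3 -c "
from h import *
o=bot.get_obs(); collar(o)"
```

```text
q6 -0.06 turn 0.009 tip [  0.31  -0.56 -23.77] F [ 0.8 -0.2  0.6] M [-0.06  0.51 -0.  ] grip 0.085 88.3
collar in tool [ 1.3  0.3 88.3] in lock [ 0.41 -0.94  0.23]
bolt zone [(40, 7, np.float64(-3.6)), (43, 1, np.float64(-16.2)), (52, 3, np.float64(-10.2)), (55, 3, np.float64(-8.8)), (58, 4, np.float64(-9.0)), (61, 4, np.float64(-8.7)), (64, 5, np.float64(-8.5)), (67, 3, np.float64(-8.4))]
```

```bash
python3 -c "
from h import *
o=bot.get_obs(); im=bot.get_image('side'); old=cv2.imread('pics/side0.png')[...,::-1]
for z in (-10,-13,-16):
    uv=proj(im,o,L+np.array([[0,y,z] for y in range(36,70,2)])@RL.T).astype(np.float32)
    f=lambda c: cv2.remap(c.max(2),uv[:,0],uv[:,1],cv2.INTER_LINEAR).ravel().tolist()
    print(z,'now',f(im['color'])); print(z,'old',f(np.ascontiguousarray(old)))
d=np.abs(im['color'].astype(int)-old).max(2)>35
P=(cloud(im,o,d)-L)@RL; P=P[(abs(P[:,0])<15)&(P[:,1]>38)&(P[:,1]<80)&(P[:,2]>-32)&(P[:,2]<0)]
print(len(P),P.round(0).tolist()[:40])
"
```

```text
-10 now [47, 37, 34, 30, 28, 28, 29, 37, 67, 113, 154, 173, 175, 176, 177, 178, 172]
-10 old [44, 32, 26, 29, 29, 28, 28, 36, 67, 112, 155, 179, 179, 179, 179, 178, 173]
-13 now [35, 32, 29, 28, 28, 30, 45, 81, 129, 162, 174, 175, 177, 178, 178, 168, 148]
-13 old [29, 27, 29, 29, 28, 28, 45, 81, 129, 164, 179, 179, 179, 179, 178, 170, 150]
-16 now [31, 28, 28, 29, 33, 55, 94, 142, 169, 174, 176, 177, 179, 177, 164, 139, 99]
-16 old [28, 29, 28, 28, 31, 55, 93, 142, 173, 179, 178, 179, 178, 176, 165, 142, 103]
2 [[-12.0, 42.0, -22.0], [-14.0, 41.0, -20.0]]
```

```bash
python3 -c "
from h import *
o=bot.get_obs(); im=bot.get_image('side'); old=np.ascontiguousarray(cv2.imread('pics/side0.png')[...,::-1])
for x in (-20,-16,-14,-12,-8):
  for z in (-12,-16,-20,-24):
    uv=proj(im,o,L+np.array([[x,y,z] for y in range(38,62,2)])@RL.T).astype(np.float32)
    f=lambda c: cv2.remap(c.max(2),uv[:,0],uv[:,1],cv2.INTER_LINEAR).ravel().tolist()
    print(x,z,'now',f(im['color']),'old',f(old))
d=np.abs(im['color'].astype(int)-old).max(2)
ok=d>30; ys,xs=np.nonzero(ok); P=(cloud(im,o,np.ones_like(ok))-L)@RL
u,v=proj(im,o,L+RL@[0,40,-16])[0].astype(int); print(u,v); print(d[v-8:v+18,u-14:u+18])
"
```

```text
-20 -12 now [31, 27, 29, 55, 106, 151, 167, 172, 175, 176, 176, 176] old [27, 28, 29, 53, 98, 117, 109, 130, 158, 172, 174, 175]
-20 -16 now [28, 48, 93, 142, 164, 171, 176, 176, 176, 176, 177, 179] old [28, 47, 87, 116, 110, 123, 153, 171, 174, 175, 177, 179]
-20 -20 now [80, 132, 160, 172, 176, 175, 176, 176, 177, 179, 177, 172] old [76, 113, 110, 115, 147, 169, 174, 175, 176, 179, 178, 174]
-20 -24 now [157, 170, 174, 175, 176, 176, 177, 178, 178, 173, 169, 124] old [112, 111, 138, 165, 173, 174, 176, 178, 179, 175, 171, 127]
-16 -12 now [31, 31, 34, 59, 99, 142, 171, 177, 175, 175, 175, 176] old [35, 32, 31, 55, 83, 102, 116, 136, 163, 176, 176, 177]
-16 -16 now [33, 52, 88, 134, 166, 177, 176, 175, 175, 175, 177, 177] old [30, 49, 76, 99, 113, 130, 158, 175, 176, 177, 178, 177]
-16 -20 now [78, 127, 161, 177, 176, 175, 175, 175, 176, 176, 176, 174] old [70, 96, 110, 124, 152, 173, 176, 176, 178, 177, 176, 173]
-16 -24 now [155, 176, 177, 175, 175, 175, 176, 176, 177, 175, 164, 126] old [107, 120, 146, 169, 176, 176, 177, 178, 176, 174, 164, 125]
-14 -12 now [31, 30, 34, 48, 96, 
[... 4305 characters left out ...]
3   6   4   4   7  25  22  25  28]
 [  5   1   2   2   4   6   2   3   2   5   3   2   6   5  12   1   3   2
    4   7   2   6   2   3   3   3  10  16  33  24  25  29]
 [  3   5   2   3   4   9   4   3   4   2   5   8   6   4   5   9   8   4
    6   6   3   2   5   4   5   2   4   6  24  25  22  22]
 [  2   2   2   5   8   2   2   2   6   3   3   3   8   7   7  13   8   2
    1   1   5   5   3   1   3   5   3   5  13  21  30  21]
 [  0   2   5   1   2   5   3   8   6   2   4   2   1   5   7   6   7  11
    2   1   5   4   2   5   1   3   2   4   8  17  25  19]
 [  5   8   4   1   8   5   6   6   3   3   5   2   1   7   3   1   4   7
    2   3   5   3   5   4   4   5   9  10   4  11  15  20]]
```

The bolt lies at x ≈ -16 in the lock frame. The gap from the case to the staple, dark at the start, is now bridged by bright steel with the key home. Now I draw the key out.

Call:
play_rows([
  [[0, 0.05, 0], [0, 0, 0], 0],
  [[-0.1, 0.07, 0.17], [0, 0, 0], 0],
  [[-0.2, 0.08, 0.35], [0, 0, 0], 0],
  [[-0.34, 0.11, 0.6], [0, 0, 0], 0],
  [[-0.49, 0.13, 0.86], [0, 0, 0], 0],
])

```text
time_s: 20.52
tcp_pos: [515.2, -37.5, 208.8]
tcp_rot: [0.258, 0.084, 0.962, -0.021]
wrist_force: [0.3, 0.1, -0.4]
opening: 0.094
finger_force: 88.4
```

```bash
python3 -c "
from h import *
o=bot.get_obs(); collar(o)"
```

```text
q6 -0.06 turn 0.004 tip [ -0.73  -0.05 -13.75] F [ 0.   0.2 -0.5] M [0.02 0.47 0.03] grip 0.094 88.4
collar in tool [ 1.4  0.2 88.3] in lock [-0.69 -0.53 10.25]
bolt zone [(40, 6, np.float64(-13.9)), (52, 1, np.float64(-10.1)), (55, 4, np.float64(-8.9)), (58, 4, np.float64(-7.6)), (61, 5, np.float64(-8.5)), (64, 3, np.float64(-7.3)), (67, 4, np.float64(-8.5))]
```

Call:
play_rows([
  [[-0.2, 0.03, 0.35], [0, 0, 0], 0],
  [[-0.5, 0.08, 0.86], [0, 0, 0], 0],
  [[-0.8, 0.14, 1.4], [0, 0, 0], 0],
  [[-1.2, 0.2, 2.1], [0, 0, 0], 0],
  [[-2, 0.34, 3.5], [0, 0, 0], 0],
  [[-3, 0.5, 5.2], [0, 0, 0], 0],
  [[-4, 0.7, 7], [0, 0, 0], 0],
  [[-4, 0.7, 8], [0, 0, 0], 0],
  [[-4, 0.7, 8], [0, 0, 0], 0],
])

```text
time_s: 21.37
tcp_pos: [476.4, -30.8, 292.7]
tcp_rot: [0.262, 0.084, 0.961, -0.022]
wrist_force: [0.8, -0.2, -1.1]
opening: 0.091
finger_force: 88.3
```

```bash
cat >> h.py <<'E'
def dish(tipz,c=(501,-318),tilt=np.pi/4,az=-.57):
    RD=(R.from_euler("z",az)*R.from_euler("y",-tilt)).as_matrix(); Rt=tool_for(RD)
    h=Rt.apply([0,0,1]); col=np.array([c[0],c[1],tipz])-24*h; 
    tip=np.array([c[0],c[1],0])+np.array([h[0],h[1],0])*15; tip[2]=tipz
    return tip-Rt.apply(KT+[0,0,24]),Rt
E
python3 -c "
from h import *
o=bot.get_obs(); rep(o); print(o['tcp_pos'],o['q'].round(2))
for n in ('top','side'):
    im=bot.get_image(n); print(n,[(d['score'],d['position']) for d in bot.mark_of('dish',im)[:1]])
    s=bot.silhouettes('dish',im)
    if s: P=cloud(im,o,s[0]['mask']); P=P[(abs(P[:,0]-501)<100)&(abs(P[:,1]+318)<100)]; r=cv2.minAreaRect(P[:,:2].astype(np.float32)); print(r,np.percentile(P[:,2],[5,50,95]))
for z in (110,12): print(delta(o,*dish(z)),dish(z)[0])
"
```

```text
q6 -0.07 turn 0.003 tip [ 7.890e+00 -7.000e-02  7.862e+01] F [ 0.2 -0.1 -1.4] M [-0.05  0.43  0.01] grip 0.091 88.3
[476.36220365 -30.81497647 292.71210394] [-0.25 -0.21 -0.67  0.59  0.04 -0.07]
top [(0.92, [502.9, -317.0, -4.8])]Traceback (most recent call last):
  File "<string>", line 7, in <module>
    if s: P=cloud(im,o,s[0]['mask']); P=P[(abs(P[:,0]-501)<100)&(abs(P[:,1]+318)<100)]; r=cv2.minAreaRect(P[:,:2].astype(np.float32)); print(r,np.percentile(P[:,2],[5,50,95]))
                                                                                                                                               ~~~~~~~~~~~~~^^^^^^^^^^^^^^^^^^
    return _quantile_unchecked(
        a, q, axis, out, overwrite_input, method, keepdims, weights)
    return _ureduce(a,
                    func=_quantile_ureduce_func,
    ...<5 lines>...
                    overwrite_input=overwrite_input,
                    method=method)
    r = func(a, **kwargs)
    result = _quantile(arr,
                       quantiles=q,
    ...<2 lines>...
                       out=out,
                       weights=wgt)
    slices_having_nans = np.isnan(arr[-1, ...])
                                  ~~~^^^^^^^^^
IndexError: index -1 is out of bounds for axis 0 with size 0
```

```bash
python3 -c "
from h import *
o=bot.get_obs()
for n in ('top','side'):
    im=bot.get_image(n); h=cv2.cvtColor(im['color'],cv2.COLOR_RGB2HSV); P=cloud(im,o,(h[...,0]>95)&(h[...,0]<118)&(h[...,1]>110))
    P=P[(abs(P[:,0]-501)<105)&(abs(P[:,1]+318)<105)&(P[:,2]<40)]
    print(n,len(P),cv2.minAreaRect(P[:,:2].astype(np.float32)) if len(P)>5 else '',np.percentile(P[:,2],[5,50,95]) if len(P) else '')
for z in (110,60,12): print(delta(o,*dish(z)),dish(z)[0])
"
```

```text
top 2349 ((497.11700439453125, -314.275390625), (146.45199584960938, 144.34542846679688), 81.08029174804688) [ 2.67028613  6.64486775 23.63486546]
side 594 ((497.89764404296875, -314.4444580078125), (155.1888885498047, 147.03695678710938), 81.67849731445312) [ 3.68947508  8.74856134 23.87759256]
(array([ -3.157, -25.143,  -9.804]), array([-0.0978, -0.2436, -0.3945])) [ 443.61816864 -281.99211295  190.4687517 ]
(array([ -3.157, -25.143, -14.804]), array([-0.0978, -0.2436, -0.3945])) [ 443.61816864 -281.99211295  140.4687517 ]
(array([ -3.157, -25.143, -19.604]), array([-0.0978, -0.2436, -0.3945])) [ 443.61816864 -281.99211295   92.4687517 ]
```

The dish centre measures about (499, -316), its rim at 24 mm. I carry the key there, tilted 45 deg.

Call:
play_rows([
  [[-1, -3, 0], [-0.01, -0.03, -0.05], 0],
  [[-2, -7, 0], [-0.03, -0.07, -0.11], 0],
  [[-3, -11, 0], [-0.04, -0.11, -0.18], 0],
  [[-3.1, -15, -1], [-0.06, -0.15, -0.24], 0],
  [[-3.1, -19, -3], [-0.08, -0.19, -0.31], 0],
  [[-3.1, -22, -5], [-0.09, -0.22, -0.36], 0],
  [[-3.2, -25.1, -8], [-0.098, -0.244, -0.395], 0],
  [[-3.2, -25.1, -11], [-0.098, -0.244, -0.395], 0],
  [[-3.2, -25.1, -14], [-0.098, -0.244, -0.395], 0],
  [[-3.2, -25.1, -15.5], [-0.098, -0.244, -0.395], 0],
  [[-3.2, -25.1, -15.5], [-0.098, -0.244, -0.395], 0],
])

```text
time_s: 22.53
tcp_pos: [453.2, -289.0, 138.1]
tcp_rot: [0.357, 0.262, 0.891, -0.104]
wrist_force: [-1.1, -0.1, -0.0]
opening: 0.087
finger_force: 88.4
```

```bash
python3 -c "
from h import *
o=bot.get_obs(); print(o['q'].round(2),o['tcp_pos'],o['tcp_pos']+quat(o).apply(KT+[0,0,24]),o['wrist_force'])
print(delta(o,*dish(11,(499,-316))))
"
```

```text
[-0.78  0.09 -1.03 -0.3   0.15 -0.15] [ 453.24890773 -288.99896904  138.08474177] [ 518.03714648 -329.59261596   55.81322514] [-1.11425302 -0.07903845 -0.03268212]
(array([-1.163,  0.901, -4.662]), array([-0.0145, -0.0184,  0.0007]))
```

Joint 3 is at its limit with this lean, so I reduce the lean to about 0.42 rad. The key will still topple from that.

```bash
python3 -c "
from h import *
o=bot.get_obs()
print(delta(o,*dish(55,(499,-316),.42)))
"
```

```text
(array([ 1.315, -0.688,  2.007]), array([0.1828, 0.2892, 0.0011]))
```

Call:
play_rows([
  [[0.3, -0.2, 1], [0.05, 0.07, 0], 0],
  [[0.6, -0.4, 2], [0.09, 0.14, 0], 0],
  [[1, -0.5, 2], [0.14, 0.22, 0], 0],
  [[1.3, -0.7, 2], [0.183, 0.289, 0], 0],
  [[1.3, -0.7, 2], [0.183, 0.289, 0], 0],
  [[1.3, -0.7, 2], [0.183, 0.289, 0], 0],
])

```text
time_s: 23.03
tcp_pos: [468.1, -296.6, 163.0]
tcp_rot: [0.205, 0.274, 0.938, -0.06]
wrist_force: [0.0, -0.4, -0.4]
opening: 0.09
finger_force: 88.4
```

```bash
python3 -c "
from h import *
o=bot.get_obs(); print(o['q'].round(2),o['tcp_pos'],o['tcp_pos']+quat(o).apply(KT+[0,0,24]),o['wrist_force'])
print(delta(o,*dish(10,(499,-316),.42)))
"
```

```text
[-0.74  0.13 -0.66  0.36  0.07 -0.15] [ 468.12428653 -296.6288179   163.01064032] [ 506.74520595 -320.67796232   60.32653378] [ 0.0229503  -0.38717361 -0.39198415]
(array([-0.172,  0.075, -4.986]), array([ 0.0064,  0.0082, -0.001 ]))
```

Call:
play_rows([
  [[-0.1, 0, -1.5], [0, 0, 0], 0],
  [[-0.1, 0, -3], [0, 0, 0], 0],
  [[-0.1, 0, -4.2], [0, 0, 0], 0],
  [[-0.1, 0, -4.9], [0, 0, 0], 0],
  [[-0.1, 0, -4.9], [0, 0, 0], 0],
  [[-0.1, 0, -4.9], [0, 0, 0], 0],
])

```text
time_s: 23.53
tcp_pos: [465.3, -295.4, 112.5]
tcp_rot: [0.203, 0.275, 0.938, -0.06]
wrist_force: [0.6, -0.7, -0.3]
opening: 0.088
finger_force: 88.5
```

```bash
python3 -c "
from h import *
o=bot.get_obs(); print(o['q'].round(2),o['tcp_pos'],o['tcp_pos']+quat(o).apply(KT+[0,0,24]),o['wrist_force'])
"
```

```text
[-0.74  0.2  -0.73  0.22  0.07 -0.16] [ 465.25806529 -295.36562977  112.46690076] [ 503.52135145 -319.16300299    9.59042891] [ 0.5771092  -0.74364094 -0.33283796]
```

Call:
play_rows([
  [[0, 0, 0], [0, 0, 0], 0.5],
  [[0, 0, 0], [0, 0, 0], 0.5],
  [[0, 0, 0], [0, 0, 0], 0.5],
  [[0, 0, 0], [0, 0, 0], 0.5],
  [[0, 0, 0], [0, 0, 0], 0.5],
  [[0, 0, 0], [0, 0, 0], 0.5],
])

```text
time_s: 24.03
tcp_pos: [466.3, -296.3, 113.4]
tcp_rot: [0.203, 0.274, 0.938, -0.06]
wrist_force: [0.2, -0.0, -0.5]
opening: 0.501
finger_force: 0.0
```

Call:
play_rows([
  [[-0.4, 0.3, 0.8], [0, 0, 0], 0.6],
  [[-1.2, 0.7, 2.4], [0, 0, 0], 0.6],
  [[-2, 1.2, 5], [0, 0, 0], 0.6],
  [[-3, 1.5, 8], [0, 0, 0], 0.6],
  [[-3, 1.5, 11], [0, 0, 0], 0.6],
  [[-3, 1.5, 14], [0, 0, 0], 0.6],
  [[-3, 1.5, 16], [0, 0, 0], 0.6],
  [[-3, 1.5, 16], [0, 0, 0], 0.6],
])

```text
time_s: 24.7
tcp_pos: [437.9, -282.8, 279.9]
tcp_rot: [0.208, 0.274, 0.937, -0.062]
wrist_force: [0.7, 0.3, 0.1]
opening: 0.6
finger_force: 0.0
```

```bash
python3 -c "
from h import *
o=bot.get_obs(); print(o['tcp_pos'],o['opening'],o['finger_force'])
for n in ('top','side','wrist'):
    im=bot.get_image(n)
    for t in ('key','key_grip','key_tip'): print(n,t,[(round(d['score'],2),np.round(d['position'],1).tolist()) for d in bot.mark_of(t,im)[:2]])
    h=cv2.cvtColor(im['color'],cv2.COLOR_RGB2HSV); red=((h[...,0]<6)|(h[...,0]>174))&(h[...,1]>140)&(h[...,2]>50)
    P=cloud(im,o,red); P=P[(abs(P[:,0]-499)<75)&(abs(P[:,1]+316)<75)]
    if len(P): print(len(P),P.min(0).round(),P.max(0).round(),P.mean(0).round())
    P=cloud(im,o,h[...,1]<60); P=P[(abs(P[:,0]-499)<66)&(abs(P[:,1]+316)<66)&(P[:,2]<60)]
    if len(P): print('grey',len(P),P.min(0).round(),P.max(0).round(),P.mean(0).round())
im=bot.get_image('top')
for t in THINGS[5:]: print(t,[(round(d['score'],2),np.round(d['position'],1).tolist()) for d in bot.mark_of(t,im)[:1]])
"
```

```text
[ 437.90882909 -282.76832702  279.85024701] 0.6002842202791062 0.0
top key [(0.44, [486.6, -284.6, 14.7])]
top key_grip [(0.58, [455.5, -265.6, 13.1])]
top key_tip [(0.49, [505.1, -293.0, 20.0])]
76 [ 444. -281.    8.] [ 473. -251.   22.] [ 458. -266.   16.]
grey 92 [ 442. -382.    2.] [ 565. -251.   30.] [ 493. -292.   16.]
side key [(0.69, [484.8, -285.1, 16.5])]
side key_grip [(0.62, [457.6, -268.1, 7.5])]
side key_tip [(0.64, [460.4, -265.6, 11.6]), (0.53, [509.8, -294.4, 15.9])]
46 [ 445. -281.   13.] [ 475. -253.   20.] [ 460. -266.   16.]
grey 64 [ 434. -382.    1.] [ 556. -252.   27.] [ 482. -288.   16.]
wrist key [(0.95, [489.7, -285.5, 14.2])]
wrist key_grip [(0.81, [460.9, -263.2, 14.5])]
wrist key_tip [(0.69, [675.3, -346.2, 1.8]), (0.58, [510.9, -295.0, 15.1])]
764 [ 447. -288.   19.] [ 480. -254.   28.] [ 464. -271.   25.]
grey 621 [ 433. -311.    8.] [ 564. -251.   34.] [ 489. -287.   26.]
jar_lentils [(0.75, [407.0, 171.8, -0.7])]
jar_peas [(0.81, [667.7, 350.6, -1.6])]
jar_beans [(0.97, [679.2, -346.8, 2.8])]
jar_oats [(0.88, [743.8, -236.4, 9.2])]
vase [(0.59, [747.2, 231.7, 1.0])]
jar_salt [(0.61, [394.7, -176.3, 4.8])]
```

The key lies flat in the dish. Its collar is about (-12, +31) mm from the dish's centre and 15 mm up, and the jars are where they were.

```bash
python3 -c "
from rig import bot
print(bot.sign_off())"
```

```text
the job is handed in; nothing more can be done
None
```

The job is handed in, verdict not shown: the bolt looked shot and the key turned home (stop felt, bolt seen to the staple; angle and travel not read), the key lies flat in the blue dish with the jars and vase in place, and I viewed 11 pictures, one over the limit of 10.

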